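Load the bench shaker with capped canisters

TASK

Load the shaker: first push the red mushroom stop in so that it latches, then stand every canister upright in a pocket of the shaker, one to a pocket, and see that each screw cap is turned clockwise fully home. Then push the clear hood shut until it seats on its catch, and last of all turn the stop clockwise so that it springs out again. Leave the multimeter, the tape and the mug alone.

Things in the scene. Friction and masses are not known exactly. Their poses are not given: they have to be found in the camera images.
- stop (a joint): red round mushroom stop on the yellow stop box: how far it is pushed in, m. 0 = out (running), 0.010 = bottom of its travel. It needs about 12 N straight down, latches with a snap at about 0.009 and stays in when let go. It pops out again only when its head is turned clockwise (seen from above).
- stop_top (a point): centre of the top face of the mushroom head; goes down with it. The head is a vertical disc 46 mm in diameter and 22 mm thick (its underside lies 22 mm below this point), on a yellow box 90 x 90 mm whose top is 36 mm below this point when the stop is out.
- stop_turn (a joint): turn of the mushroom head, rad, growing clockwise seen from above, range 0 to 1.2; a white line on the head shows it. From about 0.8 the latch lets go and the stop springs out as soon as the head is free (2 to 3 N); the head then turns back to 0 by itself.
- shaker: bench shaker: a grey trough 130 mm (x) by 310 mm (y), walls 5 mm thick with their rim 85 mm above the table; origin at the centre of its underside, front faces -x. Inside, its floor is 30 mm above the table and rubber ribs 20 mm high form three square pockets in a row along y, each 62 x 62 mm, sides parallel to the trough's, 90 mm apart.
- hood (a joint): clear guard hood (the shaker's door), hinged along the trough's far (+x) top edge, rad: 0 = shut, about 1.85 = open, leaning back. The hinge is stiff: it stays where it is left. Over the last 0.1 rad it rides over a sprung catch (about 12 N down on the lip) and seats at 0.
- hood_hinge (a point): middle of the hood's hinge line (which runs along the shaker's y), 65 mm behind the shaker's centre and 87 mm above the table.
- hood_lip (a point): middle of the upper face of the hood's aluminium lip, a tongue 120 mm wide (along y), 8 mm thick, sticking 32 mm out of the hood's front wall. Shut, this point is 150 mm in front of and 14 mm above the hinge line, 20 mm in front of the front wall; the hood's flat top is 62 mm above the hinge line. z is normal to the lip: up when shut; open, the lip points up and z away from the robot.
- pocket0 (a point): centre of the floor of pocket 0 of the shaker (30 mm above the table); axes parallel to the shaker's.
- pocket1 (a point): centre of the floor of pocket 1 of the shaker (30 mm above the table); axes parallel to the shaker's.
- pocket2 (a point): centre of the floor of pocket 2 of the shaker (30 mm above the table); axes parallel to the shaker's.
- jar0: white square canister with a black screw cap (may be absent): body 52 x 52 mm, 85 mm high, about 0.4 kg; origin at the centre of its underside, z up, x and y normal to its flat sides. The cap is a disc 46 mm in diameter on the same axis, from 88 to 112 mm above the underside. It fits any pocket, any way round.
- jar0_cap (a joint): turn of that canister's captive cap, rad: 0 = screwed fully home (hard stop), growing as it is unscrewed (anticlockwise from above); 1 to 2.2 at the start. Turning takes about 0.06 N m. When home, the white rib on the cap points at the black tab on the canister's shoulder (its +x side).
- jar1: white square canister with a black screw cap (may be absent): body 52 x 52 mm, 85 mm high, about 0.4 kg; origin at the centre of its underside, z up, x and y normal to its flat sides. The cap is a disc 46 mm in diameter on the same axis, from 88 to 112 mm above the underside. It fits any pocket, any way round.
- jar1_cap (a joint): turn of that canister's captive cap, rad: 0 = screwed fully home (hard stop), growing as it is unscrewed (anticlockwise from above); 1 to 2.2 at the start. Turning takes about 0.06 N m. When home, the white rib on the cap points at the black tab on the canister's shoulder (its +x side).
- jar2: white square canister with a black screw cap (may be absent): body 52 x 52 mm, 85 mm high, about 0.4 kg; origin at the centre of its underside, z up, x and y normal to its flat sides. The cap is a disc 46 mm in diameter on the same axis, from 88 to 112 mm above the underside. It fits any pocket, any way round.
- jar2_cap (a joint): turn of that canister's captive cap, rad: 0 = screwed fully home (hard stop), growing as it is unscrewed (anticlockwise from above); 1 to 2.2 at the start. Turning takes about 0.06 N m. When home, the white rib on the cap points at the black tab on the canister's shoulder (its +x side).
- jar3: white square canister with a black screw cap (may be absent): body 52 x 52 mm, 85 mm high, about 0.4 kg; origin at the centre of its underside, z up, x and y normal to its flat sides. The cap is a disc 46 mm in diameter on the same axis, from 88 to 112 mm above the underside. It fits any pocket, any way round.
- jar3_cap (a joint): turn of that canister's captive cap, rad: 0 = screwed fully home (hard stop), growing as it is unscrewed (anticlockwise from above); 1 to 2.2 at the start. Turning takes about 0.06 N m. When home, the white rib on the cap points at the black tab on the canister's shoulder (its +x side).
- multimeter: black multimeter lying flat, 145 x 80 x 30 mm; leave alone. Origin at the centre of its underside.
- tape: roll of tape lying flat, 84 mm in diameter, 20 mm high; leave alone. Origin at the centre of its underside.
- mug: white mug, 80 mm in diameter, 92 mm high; leave alone. Origin at the centre of its underside.

How it is judged:
On the way, in this order (a step that is already met when the one before it is completed fails the run):
1. the stop is pushed in and latched (value of joint stop above 0.007 m), for 0.3 s.
2. every canister stands in a pocket with its cap screwed home ((horizontal distance between jar0 and pocket0 below 0.012 m or horizontal distance between jar0 and pocket1 below 0.012 m or horizontal distance between jar0 and pocket2 below 0.012 m) and height (world z) of each of jar0, jar1, jar2, jar3 below 0.04 m and angle between each of jar0, jar1, jar2, jar3's own z axis and vertical below 0.12 rad and value of joint each of jar0_cap, jar1_cap, jar2_cap, jar3_cap below 0.12 rad and (horizontal distance between jar1 and pocket0 below 0.012 m or horizontal distance between jar1 and pocket1 below 0.012 m or horizontal distance between jar1 and pocket2 below 0.012 m) and (horizontal distance between jar2 and pocket0 below 0.012 m or horizontal distance between jar2 and pocket1 below 0.012 m or horizontal distance between jar2 and pocket2 below 0.012 m) and (horizontal distance between jar3 and pocket0 below 0.012 m or horizontal distance between jar3 and pocket1 below 0.012 m or horizontal distance between jar3 and pocket2 below 0.012 m)), for 0.2 s.
3. the hood is shut on its catch, with the stop still in (value of joint hood below 0.03 rad and value of joint stop above 0.007 m), for 0.2 s.
4. the stop is turned and has sprung out (value of joint stop below 0.002 m and value of joint hood below 0.03 rad), for 0.2 s.
At the end, for the whole second after the job is handed in: Every canister present stands upright (within 0.12 rad) on the floor of a pocket (within 12 mm of its centre) and at rest, its cap within 0.12 rad of home; the hood is shut on its catch (below 0.03 rad); the stop is out (below 2 mm) (all of step 2 and all of step 4 and linear speed of each of jar0, jar1, jar2, jar3 below 0.03 m/s); the robot touches nothing.
It fails at once if a canister is put in the open shaker while the stop is out (value of joint stop below 0.005 m and value of joint hood above 0.3 rad and (((horizontal distance between jar0 and pocket0 below 0.012 m or horizontal distance between jar0 and pocket1 below 0.012 m or horizontal distance between jar0 and pocket2 below 0.012 m) and height (world z) of jar0 below 0.045 m) or ((horizontal distance between jar1 and pocket0 below 0.012 m or horizontal distance between jar1 and pocket1 below 0.012 m or horizontal distance between jar1 and pocket2 below 0.012 m) and height (world z) of jar1 below 0.045 m) or ((horizontal distance between jar2 and pocket0 below 0.012 m or horizontal distance between jar2 and pocket1 below 0.012 m or horizontal distance between jar2 and pocket2 below 0.012 m) and height (world z) of jar2 below 0.045 m) or ((horizontal distance between jar3 and pocket0 below 0.012 m or horizontal distance between jar3 and pocket1 below 0.012 m or horizontal distance between jar3 and pocket2 below 0.012 m) and height (world z) of jar3 below 0.045 m))).
It fails at once if the multimeter is moved by more than 4 cm (distance of multimeter from where it was at the start of the episode above 0.04 m).
It fails at once if the tape is moved by more than 4 cm (distance of tape from where it was at the start of the episode above 0.04 m).
It fails at once if the mug is moved by more than 4 cm (distance of mug from where it was at the start of the episode above 0.04 m).
Of jar0, jar1, jar2, jar3 only 2 to 3 are there at a start; the rules pass over those that are not, and their reading is None.
At some moment in a run one of jar0, jar1, jar2, jar3 may be knocked a few centimetres aside while the robot is not near it.
It also fails if it takes over 210 s, if anything falls off the work surface, if the arm or the gripper's body presses on something with over 40 N, if the wrist force passes 120 N, or if a joint passes its speed limit or range.

ROBOT

A 6-joint arm with a two-finger parallel gripper is mounted at the origin on the work surface. World frame = base frame: x ahead of the robot, y to its left, z up, the work surface at z = 0. Lengths are in m, angles in rad, forces in N, time in s.
With the tool pointing down it reaches from about 0.35 to 0.85 m from the base axis. Payload 8.1 kg.
Tool frame: the origin (TCP) lies midway between the tips of the shut fingers; the grasp point (between the pads) lies 19 mm behind it; z points along the fingers, y is the line along which they close (so a half turn about z gives the same grasp; the last joint's range is limited). The gripper opens to 85 mm and grips with 20 to 120 N. Pads are 22 mm wide; open, the fingers measure 114 mm over their backs; the gripper's body (76 mm by 85 mm) begins 54 mm behind the grasp point. The pads swing forward as they close: fully open they stand 13 mm farther back than shut.
Start: joints at [-1.409, 0.13, 1.488, -0, 1.523, -0.085], TCP at [0.147, -0.582, 0.231] pointing down, gripper open.
Joint ranges: [-2.96, 2.96], [-0.89, 2.26], [0.02, 2.5], [-1.34, 4.48], [0, 2.73], [-2.66, 2.66]. Speed limits (rad/s): [2.39, 2.39, 2.79, 3.14, 3.14, 3.14].

INTERFACE

Orientations are given as a rotation vector (axis times angle).
In Python, from cell import * gives the robot as it stands. The module is installed in compiled form; this text tells all that it offers.
- The arm moves only by the tool arm_command, never from a script. Its argument "commands" is text: rows parted by semicolons, each of 7 numbers parted by spaces: the shift along the tool's x, y, z in mm, then the turn, a rotation vector about the tool's x, y, z in degrees, then the opening, from 0 (shut) to 1 (fully open). A call has 1 to 20 rows; each row is the pose to reach, as a shift and turn from the pose commanded when the call began, along the tool's axes at that moment; what a row does not reach only later rows make up. A row lasts 1/12 s, in which the tool goes at most 41.7 mm and 7.16 degrees, less where a joint would pass 70% of its speed; a pose out of reach is approached as far as the arm can. A call with a gripper value outside its range is refused whole. The fingers move at their own pace and stop on an object; "squeeze" is the grip in N (left out, the last holds). Time passes only in rows, so rows that repeat a pose let the fingers close. It gives the time, the measured TCP pose, the force, the opening and the grip force at its end, in the units of the state.
- get_state(): the state, without advancing time (a new reading comes with each control period).
- get_image(name): name is "scene" or "top" or "wrist"; returns a dict with "pixels" (420x560x3 uint8, red, green, blue), "fovy" (degrees; the focal length in pixels is half the picture's height over the tangent of half this angle, whatever the lens; pixels are square), "cx", "cy" (the principal point, pixels), "origin" and "attitude" of the camera in the world; the wrist camera has in their place "tool_from_camera" (4x4, takes a point from camera to tool coordinates, whose origin is the TCP and whose axes are the flange's). Camera axes: x right, y up, looking along -z (the intrinsics and any distortion apply to the point x, -y, -z); pixel columns grow to the right and rows downward; lengths in m; the calibration is good to about 2 mm. The wrist camera is an equidistant fisheye: a pixel r from the principal point sees the ray r / f radians off the axis. A picture is of the moment at which its call begins: read the wrist's pose just before it. There is no depth.
- finish_job(): hands the job in; it is judged then, once.
Trained networks look in the newest picture that a camera, given by its name, has taken for a name from the list of things; names that differ only in an ending like _2 or _b are one class to them, and where a whole thing is asked for, a point or a joint stands for the part that bears it (a point fixed in the world has none). Each returns a list of dicts, best first, with "confidence" (0 to 1); they miss things now and then, are a little off and sometimes report something else, mostly with a low value. They report only what shows in the picture. A call takes as long as a camera call.
- look_for(camera, thing): "location" ([column, row] in pixels, amid what is visible of it).
The state is a dict: "time_s": time; "joint_pos": joint angles; "qvel": joint speeds; "effort": joint torques, N m; "position": TCP position; "orientation": TCP orientation; "contact_force": force on the tool from outside, world axes, zero at the start; "ft_torque": the same for the moment, N m; "finger_gap": finger opening in m; "grasp_force": force on a finger pad.
Only numpy, scipy, OpenCV 4.12 (cv2) and the standard library are available. Lean on these libraries where they do the work, as an engineer would, in place of code of your own. Each camera call takes 0.05 s, during which the arm holds its last target. There are 200 camera calls.

## Working session

There is one attempt and no reset: what is moved stays moved. The work goes in short steps, Python scripts to look and compute and a tool call to move; the robot and the scene stay as the last step left them, time stands still between calls to the robot, and variables do not carry over. Pictures are saved under pics/ and viewed, at most 14 in all, crops included, and the job is handed in when it is done.

Besides the shell and the picture viewer there is one more tool, called after "Emit:" as name(argument=value, ...) on one line, values as JSON. arm_command: Moves the arm, as the interface text tells. Its arguments: {"type":"object","properties":{"commands":{"type":"string"},"squeeze":{"type":"number"}},"required":["commands"]}

```bash
mkdir -p pics; cat > h.py <<'E'
from cell import *
import numpy as np, cv2
from scipy.spatial.transform import Rotation as R
def rot(a):
    a=np.array(a,float)
    if a.shape==(3,3): return a
    if a.shape==(4,4): return a[:3,:3]
    if a.size==3: return R.from_rotvec(a).as_matrix()
    return R.from_quat(a).as_matrix()
def cam(name):
    s=get_state(); im=get_image(name)
    h=im["pixels"].shape[0]; f=h/2/np.tan(np.radians(im["fovy"])/2)
    if "tool_from_camera" in im:
        T=np.eye(4);T[:3,:3]=rot(s["orientation"]);T[:3,3]=s["position"];T=T@np.array(im["tool_from_camera"])
        o=T[:3,3];A=T[:3,:3]
    else: o=np.array(im["origin"]);A=rot(im["attitude"])
    return dict(name=name,px=im["pixels"],f=f,c=np.array([im["cx"],im["cy"]]),o=o,A=A,im=im)
def ray(c,p):
    d=(np.array(p,float)-c["c"])
    if c["name"]=="wrist":
        r=np.hypot(*d);t=r/c["f"];v=np.array([d[0]/max(r,1e-9)*np.sin(t),d[1]/max(r,1e-9)*np.sin(t),np.cos(t)])
    else: 
        v=np.array([d[0]/c["f"],d[1]/c["f"],1])
        k=c["im"].get("distortion")
        if k is not None:
            K=np.array([[c["f"],0,c["c"][0]],[0,c["f"],c["c"][1]],[0,0,1]])
            u=cv2.undistortPoints(np.array([[p]],float),K,np.array(k,float))[0,0];v=np.array([u[0],u[1],1])
    v=v*[1,-1,-1]
    v=c["A"]@v;return v/np.linalg.norm(v)
def at_z(c,p,z):
    v=ray(c,p);return c["o"]+v*(z-c["o"][2])/v[2]
def tri(*cp):
    M=np.zeros((3,3));b=np.zeros(3)
    for c,p in cp:
        v=ray(c,p);P=np.eye(3)-np.outer(v,v);M+=P;b+=P@c["o"]
    x=np.linalg.solve(M,b);return x,[np.linalg.norm((np.eye(3)-np.outer(ray(c,p),ray(c,p)))@(x-c["o"])) for c,p in cp]
def proj(c,X):
    q=c["A"].T@(np.array(X)-c["o"]);q=q*[1,-1,-1]
    if c["name"]=="wrist":
        r=np.hypot(q[0],q[1]);t=np.arctan2(r,q[2]);return c["c"]+q[:2]/max(r,1e-9)*t*c["f"]
    return c["c"]+q[:2]/q[2]*c["f"]
def save(c,n,crop=None,s=1):
    p=c["px"][:,:,::-1]
    if crop: p=p[crop[1]:crop[3],crop[0]:crop[2]]
    cv2.imwrite("pics/"+n+".png",cv2.resize(p,None,fx=s,fy=s,interpolation=cv2.INTER_CUBIC))
E
python3 - <<'E'
from h import *
print(get_state())
C={}
for n in ["scene","top","wrist"]:
    c=cam(n);C[n]=c;save(c,n+"0",s=1.4)
    print(n,{k:v for k,v in c["im"].items() if k!="pixels"})
    for t in ["stop_top","shaker","hood_lip","hood_hinge","pocket0","jar0","jar0_cap","multimeter","tape","mug"]:
        print(t,[(np.round(d["location"]).tolist(),round(d["confidence"],2)) for d in look_for(n,t)])
E
```

```text
{'time_s': 0.0, 'joint_pos': array([-1.40939772e+00,  1.31169708e-01,  1.48929760e+00, -3.94471091e-05,
        1.52296373e+00, -8.53858058e-02]), 'qvel': array([ 0.00012275,  0.00245459,  0.00030577, -0.00069639,  0.00039944,
        0.00105078]), 'effort': array([-1.85049699e-03, -5.69397640e+01, -5.00557995e+01, -3.54219583e-04,
        1.43354145e-02, -2.59149647e-05]), 'position': array([ 0.14650005, -0.58127655,  0.23022925]), 'orientation': array([-3.11588463e+00, -3.86442166e-01,  1.71470887e-04]), 'contact_force': array([ 0.41883712,  0.00513381, -0.31034565]), 'ft_torque': array([-0.04306728,  0.02820408,  0.01938035]), 'grasp_force': 0.0, 'finger_gap': 0.08585167321273311}
scene {'fovy': 54.72897729973116, 'cx': 285.1099164314242, 'cy': 204.68534701026923, 'origin': array([0.87940122, 0.47312788, 0.96415737]), 'attitude': array([0.18708762, 0.6781458 , 2.51150793])}
stop_top [([407.0, 316.0], 0.72)]
shaker [([325.0, 222.0], 0.86), ([284.0, 121.0], 0.71)]
hood_lip [([300.0, 223.0], 0.81)]
hood_hinge []
pocket0 [([323.0, 220.0], 0.56)]
jar0 [([225.0, 112.0], 0.69), ([285.0, 
[... 830 characters left out ...]
22)]
multimeter [([363.0, 155.0], 0.58)]
tape [([322.0, 177.0], 0.7)]
mug [([135.0, 172.0], 0.65), ([233.0, 184.0], 0.55), ([236.0, 224.0], 0.28)]
wrist {'fovy': 65.70646984690485, 'cx': 281.7430999275808, 'cy': 206.4997991810486, 'tool_from_camera': array([[ 1.64750469e-03,  9.65734053e-01,  2.59528467e-01,
         6.61287991e-02],
       [ 9.99998567e-01, -1.48965997e-03, -8.04871107e-04,
        -3.65966806e-04],
       [-3.90682266e-04,  2.59529421e-01, -9.65735122e-01,
        -1.42380884e-01],
       [ 0.00000000e+00,  0.00000000e+00,  0.00000000e+00,
         1.00000000e+00]])}
stop_top []
shaker []
hood_lip []
hood_hinge []
pocket0 []
jar0 []
jar0_cap []
multimeter []
tape []
mug []
```

View pics/top0.png

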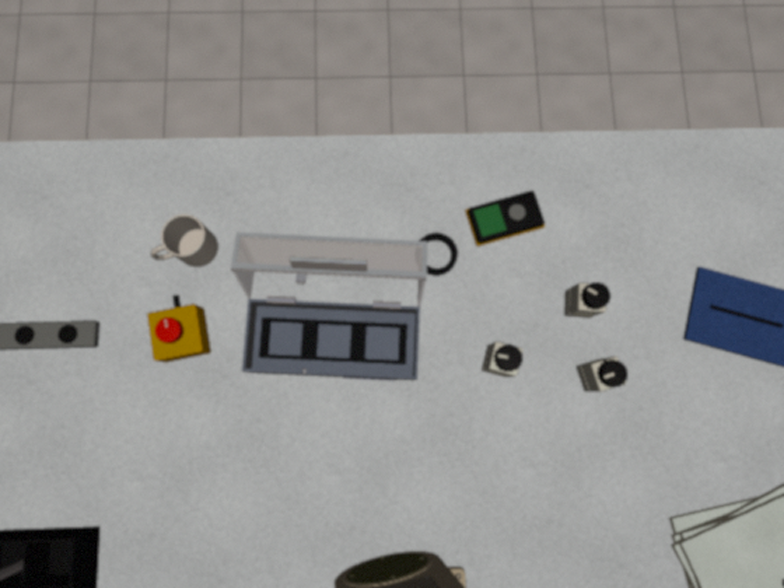

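View pics/scene0.png

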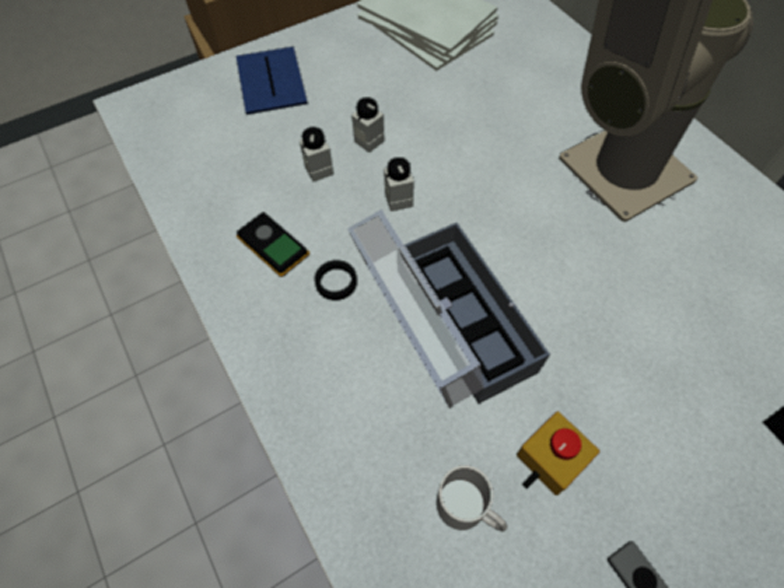

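The top view shows the stop near (120,236) and the shaker near (237,243). The three jar caps are at about (363,255), (426,211) and (437,266). The hood is open on the far side, and no robot part blocks these.

```bash
python3 - <<'E'
from h import *
t=cam("top");s=cam("scene")
P={"stop":((168,330),(566,443)),"A":((508,357),(398,169)),"B":((596,295),(314,138)),"C":((612,373),(367,108)),
"p285":((285,340),(494,350)),"p333":((333,341),(467,310)),"p382":((382,342),(441,273)),"lip":((330,264),(425,280)),
"mug":((187,240),(465,492)),"tape":((436,254),(336,280)),"mm":((505,218),(272,244)),
"rimNearL":((244,373),(548,354)),"rimNearR":((417,378),(458,225)),"catch":((304,371),(511,303))}
for k,(a,b) in P.items():
    x,e=tri((t,np.array(a)/1.4),(s,np.array(b)/1.4));print(k,np.round(x,3),np.round(e,4),np.round(np.hypot(x[0],x[1]),3))
E
```

```text
stop [0.543 0.41  0.089] [0.0004 0.0004] 0.68
A [ 0.478 -0.189  0.099] [0.0002 0.0002] 0.514
B [ 0.583 -0.354  0.1  ] [0.0013 0.0013] 0.682
C [ 0.444 -0.371  0.1  ] [0.0002 0.0002] 0.579
p285 [0.524 0.212 0.036] [0.0004 0.0004] 0.566
p333 [0.52  0.122 0.039] [0.0006 0.0006] 0.534
p382 [0.516 0.031 0.039] [0.001 0.001] 0.517
lip [0.621 0.114 0.227] [0.0045 0.0045] 0.631
mug [0.712 0.386 0.071] [0.0014 0.0014] 0.81
tape [ 0.689 -0.08   0.008] [0. 0.] 0.693
mm [ 0.759 -0.221  0.011] [0.0007 0.0007] 0.79
rimNearL [0.465 0.277 0.074] [0.0016 0.0016] 0.541
rimNearR [ 0.444 -0.027  0.076] [0.0024 0.0024] 0.445
catch [0.465 0.17  0.087] [0.0011 0.0011] 0.495
```

Emit:
arm_command(commands="343 -204 -120 0 0 14.2 1;343 -204 -120 0 0 14.2 1;343 -204 -120 0 0 14.2 1;343 -204 -120 0 0 14.2 1;343 -204 -120 0 0 14.2 1;343 -204 -120 0 0 14.2 1;343 -204 -120 0 0 14.2 1;343 -204 -120 0 0 14.2 1;343 -204 -120 0 0 14.2 1;343 -204 -120 0 0 14.2 1;343 -204 -120 0 0 14.2 1;343 -204 -120 0 0 14.2 1;343 -204 -120 0 0 14.2 1;343 -204 -120 0 0 14.2 1;343 -204 -120 0 0 14.2 1;343 -204 -120 0 0 14.2 1")

```text
time_s: 3.08
position: [0.4284, -0.3011, 0.3507]
orientation: [-3.141, 0.005, 0.001]
contact_force: [0.4, -1.0, 0.0]
finger_gap: 0.0853
grasp_force: 0.0
```

```bash
python3 - <<'E'
from h import *
c=cam("wrist");save(c,"w1",s=1.4);np.save("w1.npy",[c["o"]]);import pickle;pickle.dump(c,open("w1.pkl","wb"))
for t in ["jar0_cap","jar0"]: print([(np.round(d["location"]).tolist(),round(d["confidence"],2)) for d in look_for("wrist",t)])
for n,X in dict(A=(.478,-.189,.112),B=(.583,-.354,.112),C=(.444,-.371,.112)).items(): print(n,proj(c,X))
print(c["o"],get_state()["position"],get_state()["orientation"])
E
```

```text
[([192.0, 138.0], 0.6)]
[([326.0, 54.0], 0.7), ([336.0, 157.0], 0.6), ([198.0, 135.0], 0.57)]
A [188.23948124 137.12108142]
B [327.31035239  47.66258469]
C [340.64227574 164.1612339 ]
[ 0.49454457 -0.30086871  0.49306581] [ 0.42884577 -0.30076809  0.3510728 ] [-3.14135675e+00  3.72714851e-03  4.32027247e-04]
```

View pics/w1.png

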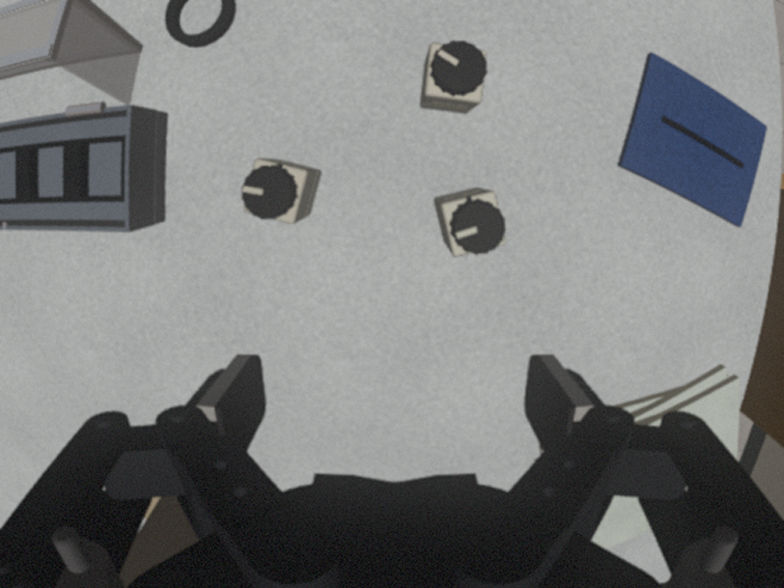

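The wrist view shows caps at (192,136), (328,48) and (341,161), which agree with the triangulation at z = 0.112. Next I go over to the stop.

Emit:
arm_command(commands="30 -690 0 0 0 0 0;30 -690 0 0 0 0 0;30 -690 0 0 0 0 0;30 -690 0 0 0 0 0;30 -690 0 0 0 0 0;30 -690 0 0 0 0 0;30 -690 0 0 0 0 0;30 -690 0 0 0 0 0;30 -690 0 0 0 0 0;30 -690 0 0 0 0 0;30 -690 0 0 0 0 0;30 -690 0 0 0 0 0;30 -690 0 0 0 0 0;30 -690 0 0 0 0 0;30 -690 0 0 0 0 0;30 -690 0 0 0 0 0;30 -690 0 0 0 0 0;30 -690 0 0 0 0 0;30 -690 0 0 0 0 0;30 -690 0 0 0 0 0")

```text
time_s: 4.9
position: [0.4602, 0.3892, 0.351]
orientation: [3.141, -0.002, -0.001]
contact_force: [-0.0, -0.7, 0.6]
finger_gap: -0.0
grasp_force: 0.0
```

```bash
cat > red.py <<'E'
from h import *
import sys
def redc(c):
    h=cv2.cvtColor(c["px"],cv2.COLOR_RGB2HSV);m=((h[...,0]<8)|(h[...,0]>172))&(h[...,1]>150)&(h[...,2]>70)
    n,l,st,ce=cv2.connectedComponentsWithStats(m.astype(np.uint8));i=1+np.argmax(st[1:,4]);return ce[i],st[i]
if __name__=="__main__":
    out=[]
    for n in ["wrist","top","scene"]:
        c=cam(n);p,s=redc(c);out.append((c,p));print(n,p,s,[np.round(d["location"]).tolist() for d in look_for(n,"stop_top")])
    print("tri",tri(*out),"w+t",tri(*out[:2]),"t+s",tri(*out[1:]));save(out[0][0],sys.argv[1],s=1.4)
    for z in (.09,.1,.11): print(z,at_z(*out[0],z),at_z(*out[1],z))
    print(get_state()["position"],get_state()["orientation"],get_state()["joint_pos"])
E
python3 red.py w2
```

```text
wrist [266.06157113 106.86199575] [248  89  36  36 942] [[267.0, 104.0]]
top [120.32727273 235.75454545] [112 228  18  16 220] [[122.0, 235.0], [433.0, 267.0], [235.0, 184.0]]
scene [404.184375 316.1375  ] [394 306  21  22 320] [[404.0, 317.0], [321.0, 221.0]]
tri (array([0.5432725 , 0.40886076, 0.089516  ]), [np.float64(0.000815016374128), np.float64(0.0008053411938881491), np.float64(9.723768205959952e-05)]) w+t (array([0.54320019, 0.40866545, 0.09027293]), [np.float64(0.0008000962062575524), np.float64(0.0008000962062574166)]) t+s (array([0.54278895, 0.40912703, 0.08875784]), [np.float64(0.0003136328803035372), np.float64(0.0003136328803035417)])
0.09 [0.54399232 0.40849868 0.09      ] [0.54244997 0.40893492 0.09      ]
0.1 [0.54355354 0.40803536 0.1       ] [0.54128498 0.40533946 0.1       ]
0.11 [0.54311475 0.40757205 0.11      ] [0.54012    0.40174399 0.11      ]
[0.46041781 0.38894024 0.35178133] [-3.14118720e+00  3.65650086e-03 -9.71276846e-04] [ 6.16406838e-01  1.20499158e-01  1.28183678e+00 -2.98141673e-05
  1.73851907e+00  2.18952628e+00]
```

View pics/w2.png

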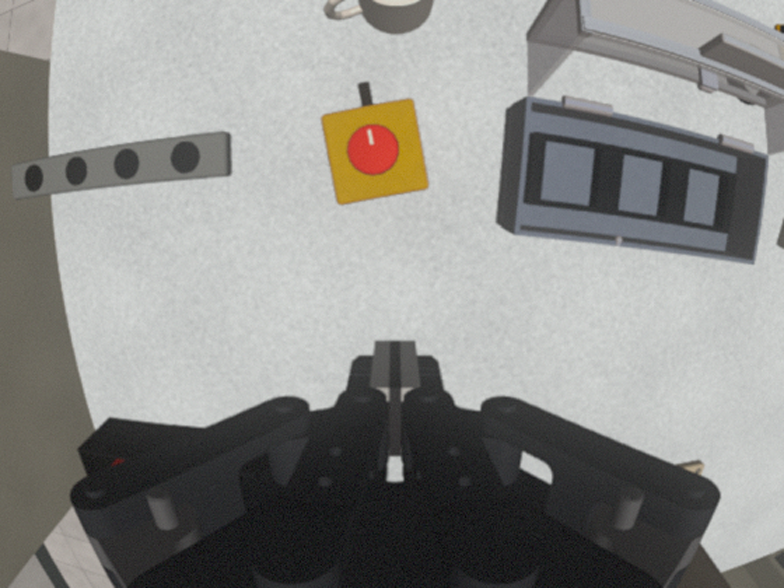

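The wrist view shows the stop head at (266,107) and the shaker to its right. Centre is (0.543, 0.4085) with the top at about 0.09. I approach with closed fingers.

Emit:
arm_command(commands="83 -20 0 0 0 0 0;83 -20 0 0 0 0 0;83 -20 0 0 0 0 0;83 -20 40 0 0 0 0;83 -20 80 0 0 0 0;83 -20 120 0 0 0 0;83 -20 160 0 0 0 0;83 -20 200 0 0 0 0;83 -20 220 0 0 0 0;83 -20 235 0 0 0 0;83 -20 240 0 0 0 0;83 -20 245 0 0 0 0;83 -20 250 0 0 0 0;83 -20 250 0 0 0 0")

```text
time_s: 6.37
position: [0.5439, 0.4101, 0.1025]
orientation: [-3.14, 0.002, -0.003]
contact_force: [0.2, -0.0, 0.3]
finger_gap: 0.0001
grasp_force: 0.0
```

Emit:
arm_command(commands="0 0 3 0 0 0 0;0 0 6 0 0 0 0;0 0 9 0 0 0 0;0 0 12 0 0 0 0;0 0 12 0 0 0 0")

```text
time_s: 6.78
position: [0.5435, 0.4099, 0.0899]
orientation: [-3.141, 0.002, -0.002]
contact_force: [-0.1, -0.0, -0.9]
finger_gap: 0.0001
grasp_force: 0.0
```

Emit:
arm_command(commands="0 0 2 0 0 0 0;0 0 4 0 0 0 0;0 0 4 0 0 0 0")

```text
time_s: 7.03
position: [0.5436, 0.41, 0.0861]
orientation: [-3.141, 0.002, -0.002]
contact_force: [0.0, -0.9, 3.3]
finger_gap: -0.0004
grasp_force: 1.4
```

Emit:
arm_command(commands="0 0 2 0 0 0 0;0 0 4 0 0 0 0;0 0 4 0 0 0 0")

```text
time_s: 7.28
position: [0.5441, 0.4104, 0.0856]
orientation: [-3.14, 0.001, -0.004]
contact_force: [-8.6, -6.2, 24.4]
finger_gap: -0.0
grasp_force: 12.1
```

Emit:
arm_command(commands="0 0 2 0 0 0 0;0 0 4 0 0 0 0;0 0 4 0 0 0 0")

```text
time_s: 7.53
position: [0.5447, 0.4109, 0.0853]
orientation: [-3.139, 0.001, -0.007]
contact_force: [-17.3, -12.1, 43.4]
finger_gap: -0.0004
grasp_force: 21.8
```

Emit:
arm_command(commands="0 0 -20 0 0 0 0;0 0 -60 0 0 0 0;-40 0 -100 0 0 0 0;-80 20 -140 0 0 0 0;-83 20 -180 0 0 0 0;-83 20 -220 0 0 0 0;-83 20 -260 0 0 0 0;-83 20 -265 0 0 0 0;-83 20 -265 0 0 0 0;-83 20 -265 0 0 0 0")

```text
time_s: 8.37
position: [0.4608, 0.3904, 0.345]
orientation: [-3.139, 0.001, -0.006]
contact_force: [0.1, -0.2, -0.6]
finger_gap: -0.0002
grasp_force: 0.0
```

```bash
python3 red.py w3; python3 -c "
import cv2;a=cv2.imread('pics/w2.png');b=cv2.imread('pics/w3.png');cv2.imwrite('pics/cmp.png',cv2.resize(cv2.hconcat([a[80:220,300:450],b[80:220,300:450]]),None,fx=2.5,fy=2.5))"
```

```text
wrist [267.89710611 108.29367631] [250  91  36  35 933] []
top [121.3632287  236.03587444] [113 228  18  17 223] [[124.0, 234.0]]
scene [403.30744337 316.99676375] [393 307  21  21 309] [[403.0, 317.0]]
tri (array([0.54329873, 0.40878616, 0.08237801]), [np.float64(0.0007685508763779166), np.float64(0.0007947484990857526), np.float64(0.00011100357142244545)]) w+t (array([0.5431798 , 0.40853296, 0.08347313]), [np.float64(0.0007611386356036584), np.float64(0.0007611386356034661)]) t+s (array([0.54285829, 0.40906692, 0.08165452]), [np.float64(0.00034208872778040576), np.float64(0.0003420887277802084)])
0.09 [0.54363675 0.40807397 0.09      ] [0.54168009 0.40636435 0.09      ]
0.1 [0.54319937 0.4076306  0.1       ] [0.54052257 0.4027938  0.1       ]
0.11 [0.54276199 0.40718723 0.11      ] [0.53936505 0.39922325 0.11      ]
[0.45965117 0.38938946 0.34016819] [ 3.13964869e+00 -1.80116351e-03 -4.37912318e-03] [6.17716360e-01 1.22314583e-01 1.30075899e+00 3.61887708e-05
 1.72191695e+00 2.18966544e+00]
```

View pics/cmp.png

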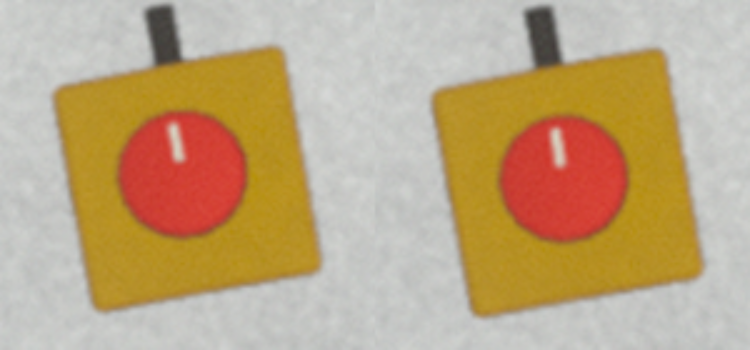

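The red head sits about 7 mm lower in both fixed views (right half of the crop), so the stop has latched. Now I look straight at the shaker, then the jars.

Emit:
arm_command(commands="-15 270 -10 0 0 0 1;-15 270 -10 0 0 0 1;-15 270 -10 0 0 0 1;-15 270 -10 0 0 0 1;-15 270 -10 0 0 0 1;-15 270 -10 0 0 0 1;-15 270 -10 0 0 0 1;-15 270 -10 0 0 0 1;-15 270 -10 0 0 0 1;-15 270 -10 0 0 0 1")

```text
time_s: 9.5
position: [0.4447, 0.12, 0.3517]
orientation: [-3.141, 0.002, 0.001]
contact_force: [0.3, -0.2, -0.2]
finger_gap: 0.0853
grasp_force: 0.0
```

```bash
python3 - <<'E'
from h import *
import pickle
c=cam("wrist");pickle.dump(c,open("w4.pkl","wb"));save(c,"w4",s=1.4)
for X in [(.524,.212,.03),(.52,.122,.03),(.516,.031,.03)]: print(proj(c,X)*1.4)
E
```

```text
[304.41762992 158.04983873]
[392.77359767 160.28044181]
[482.08763077 165.74039705]
```

View pics/w4.png

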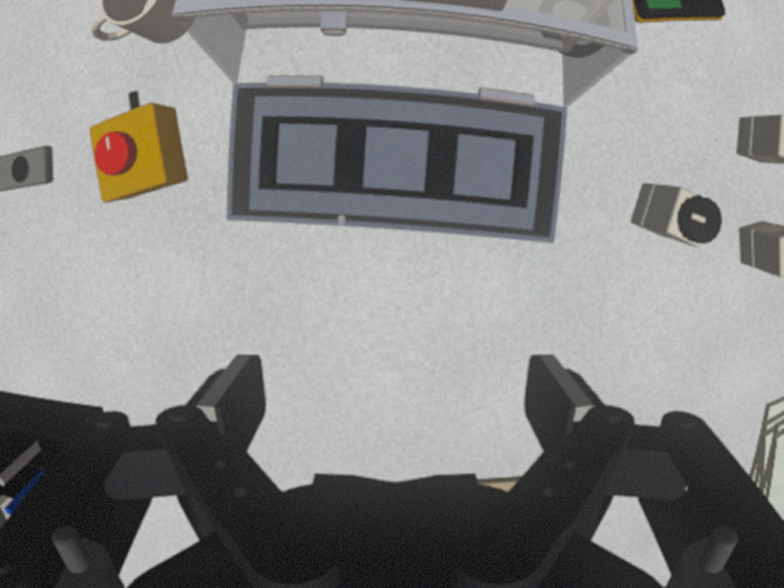

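Emit:
arm_command(commands="-15 420 0 0 0 0 1;-15 420 0 0 0 0 1;-15 420 0 0 0 0 1;-15 420 0 0 0 0 1;-15 420 0 0 0 0 1;-15 420 0 0 0 0 1;-15 420 0 0 0 0 1;-15 420 0 0 0 0 1;-15 420 0 0 0 0 1;-15 420 0 0 0 0 1;-15 420 0 0 0 0 1;-15 420 0 0 0 0 1;-15 420 0 0 0 0 1")

```text
time_s: 10.63
position: [0.43, -0.2993, 0.3516]
orientation: [-3.14, 0.001, 0.001]
contact_force: [0.1, 0.4, 0.7]
finger_gap: 0.0852
grasp_force: 0.0
```

```bash
python3 - <<'E'
from h import *
import pickle
c=cam("wrist");pickle.dump(c,open("w5.pkl","wb"));save(c,"w5",(130,10,390,190),3.05)
print(get_state()["position"],get_state()["orientation"])
for t in ["jar0_cap","jar0"]: print([(np.round(d["location"]).tolist(),round(d["confidence"],2)) for d in look_for("wrist",t)])
E
```

```text
[ 0.4301163  -0.29877226  0.3519956 ] [-3.14055219e+00 -9.87104259e-04  5.06262490e-04]
[([196.0, 138.0], 0.74)]
[([322.0, 58.0], 0.8), ([200.0, 138.0], 0.77), ([339.0, 162.0], 0.62), ([338.0, 159.0], 0.59)]
```

View pics/w5.png

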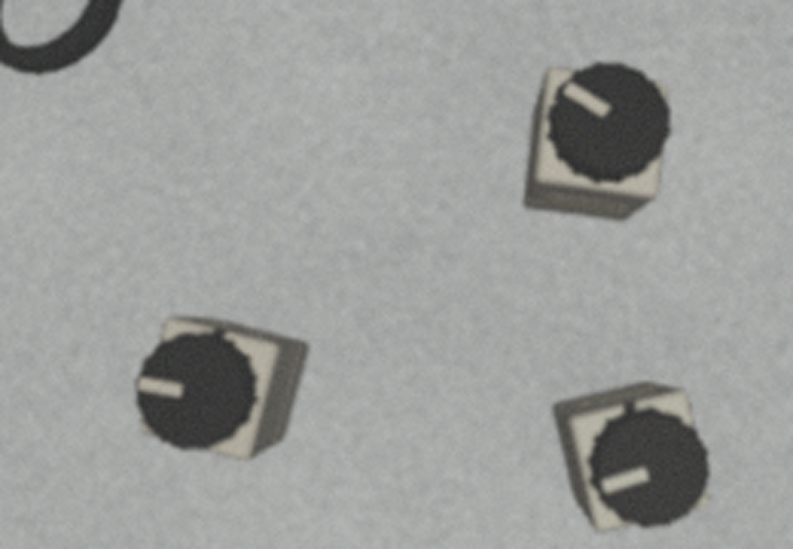

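The shaker pockets show at (306,154), (395,158) and (485,167) in the 1.4x picture. In the crop the caps are at (197,390), (609,122) and (649,467), and the shoulder corners are clear.

```bash
python3 - <<'E'
from h import *
import pickle
c=pickle.load(open("w4.pkl","rb"))
for p in [(306,154),(395,158),(485,167)]: print("pocket",np.round(at_z(c,np.array(p)/1.4,.03),4))
for a,b in [((228,218),(553,240)),((235,85),(566,106))]:
    P,Q=at_z(c,np.array(a)/1.4,.085),at_z(c,np.array(b)/1.4,.085);d=P-Q;print("rim",P,Q,np.hypot(*d[:2]),np.degrees(np.arctan2(-d[0],d[1])))
c=pickle.load(open("w5.pkl","rb"));t=lambda p:np.array(p)/3.05+[130,10]
T=cam("top");w1=pickle.load(open("w1.pkl","rb"))
for n,p,q,E in [("A",(197,390),(508,357),[((168,318),(278,343)),((278,343),(245,458))]),("B",(609,122),(596,295),[((548,70),(535,185)),((535,185),(655,198))]),("C",(649,467),(612,373),[((572,403),(688,390)),((572,403),(600,528))])]:
    print(n,"cap",np.round(at_z(c,t(p),.112),4),"tri",np.round(tri((c,t(p)),(T,np.array(q)/1.4))[0],4))
    for a,b in E:
        d=at_z(c,t(a),.085)-at_z(c,t(b),.085);print("  edge len",np.hypot(*d[:2]).round(4),"yaw mod90",((np.degrees(np.arctan2(d[1],d[0]))+45)%90-45).round(1))
E
```

```text
pocket [0.5281 0.2103 0.03  ]
pocket [0.5223 0.1198 0.03  ]
pocket [0.5148 0.0279 0.03  ]
rim [0.46989042 0.27694534 0.085     ] [ 0.44870302 -0.02958199  0.085     ] 0.30725870014167495 -3.954036769740163
rim [0.59523568 0.26715488 0.085     ] [ 0.5762251  -0.03851697  0.085     ] 0.306262432574647 -3.5587989786476597
A cap [ 0.478  -0.1945  0.112 ] tri [ 0.4774 -0.19    0.096 ]
  edge len 0.0489 yaw mod90 -14.8
  edge len 0.0503 yaw mod90 -17.7
B cap [ 0.5821 -0.3544  0.112 ] tri [ 0.5849 -0.3564  0.097 ]
  edge len 0.0502 yaw mod90 -6.2
  edge len 0.0497 yaw mod90 -4.2
C cap [ 0.4469 -0.3716  0.112 ] tri [ 0.4442 -0.3759  0.0883]
  edge len 0.0493 yaw mod90 7.7
  edge len 0.0542 yaw mod90 13.9
```

Emit:
arm_command(commands="48 -106 0 0 0 -120 1;48 -106 0 0 0 -120 1;48 -106 0 0 0 -120 1;48 -106 0 0 0 -120 1;48 -106 0 0 0 -120 1;48 -106 0 0 0 -120 1;48 -106 40 0 0 -120 1;48 -106 80 0 0 -120 1;48 -106 120 0 0 -120 1;48 -106 160 0 0 -120 1;48 -106 170 0 0 -120 1;48 -106 170 0 0 -120 1;48 -106 170 0 0 -120 1;48 -106 170 0 0 -120 1;48 -106 170 0 0 -120 1;48 -106 170 0 0 -120 1;48 -106 170 0 0 -120 1;48 -106 170 0 0 -120 1;48 -106 170 0 0 -120 1;48 -106 170 0 0 -120 1")

```text
time_s: 12.5
position: [0.4777, -0.1937, 0.1826]
orientation: [1.575, 2.718, 0.0]
contact_force: [-0.0, -0.5, 0.2]
finger_gap: 0.0853
grasp_force: 0.0
```

```bash
cat > st.py <<'E'
from h import *
import sys
s=get_state();M=rot(s["orientation"]);y=np.degrees(np.arctan2(M[1,0],M[0,0]))
print(s["time_s"],np.round(s["position"],4),"yaw",y.round(1),"tilt",np.degrees(np.arccos(-M[2,2])).round(2),"j",np.round(s["joint_pos"],2))
if len(sys.argv)>3:
    d=M.T@(np.array([float(v) for v in sys.argv[1:4]])-s["position"])*1000;print("shift",d.round(1),"turn z",(y-float(sys.argv[4])) if len(sys.argv)>4 else "")
E
python3 st.py .478 -.193 .09
```

```text
12.5 [ 0.4777 -0.1937  0.1826] yaw 119.8 tilt 0.03 j [-0.48 -0.07  1.78  0.    1.43 -1.  ]
shift [ 0.5  0.6 92.6] turn z
```

Emit:
arm_command(commands="0 0 40 0 0 0 1;0 0 75 0 0 0 1;0 0 92 0 0 0 1;0 0 92 0 0 0 1;0 0 92 0 0 0 0;0 0 92 0 0 0 0;0 0 92 0 0 0 0;0 0 92 0 0 0 0;0 0 92 0 0 0 0;0 0 92 0 0 0 0;0 0 92 0 0 0 0;0 0 92 0 0 0 0;0 0 92 0 0 0 0;0 0 92 0 0 0 0", squeeze=30)

```text
time_s: 13.67
position: [0.4794, -0.195, 0.0928]
orientation: [1.57, 2.716, 0.001]
contact_force: [1.4, 1.6, 7.0]
finger_gap: 0.0449
grasp_force: 30.8
```

Emit:
arm_command(commands="0 0 -10 0 0 0 0;0 0 -30 0 0 0 0;0 0 -70 0 0 0 0;0 0 -110 0 0 0 0;0 0 -150 0 0 0 0;0 0 -170 0 0 0 0;0 0 -170 0 0 0 0")

```text
time_s: 14.25
position: [0.4798, -0.1955, 0.2676]
orientation: [1.567, 2.711, 0.0]
contact_force: [1.3, 1.0, -2.4]
finger_gap: 0.0448
grasp_force: 32.4
```

```bash
python3 st.py .5285 .209 .263; python3 - <<'E'
from h import *
print(get_state()["contact_force"],get_state()["finger_gap"])
E
```

```text
14.25 [ 0.4798 -0.1955  0.2676] yaw 119.9 tilt 0.59 j [-0.49 -0.12  1.67 -0.    1.58 -1.01]
shift [326.3 244.1   3.1] turn z 
[ 1.33437788  0.95391085 -2.44601759] 0.04477070274400283
```

Emit:
arm_command(commands="33 24 0 0 0 -2 0;65 49 0 0 0 -4 0;98 73 0 0 0 -6 0;130 98 0 0 0 -8 0;163 122 0 0 0 -10 0;196 146 0 0 0 -12 0;228 171 0 0 0 -12 0;261 195 0 0 0 -12 0;294 220 0 0 0 -12 0;310 232 0 0 0 -12 0;320 240 0 0 0 -12 0;326 244 0 0 0 -12 0;326 244 0 0 0 -12 0;326 244 0 0 0 -12 0;326 244 0 0 0 -12 0")

```text
time_s: 15.5
position: [0.5263, 0.2084, 0.26]
orientation: [-1.282, -2.868, 0.001]
contact_force: [0.4, -0.3, -4.2]
finger_gap: 0.0448
grasp_force: 32.2
```

```bash
python3 st.py .5285 .209 .123; python3 - <<'E'
from h import *
c=cam("wrist");save(c,"w6",s=1.4)
E
```

```text
15.5 [0.5263 0.2084 0.26  ] yaw 131.8 tilt 0.05 j [ 0.29  0.03  1.54 -0.    1.57 -0.44]
shift [ -1.    2.2 137. ] turn z
```

View pics/w6.png

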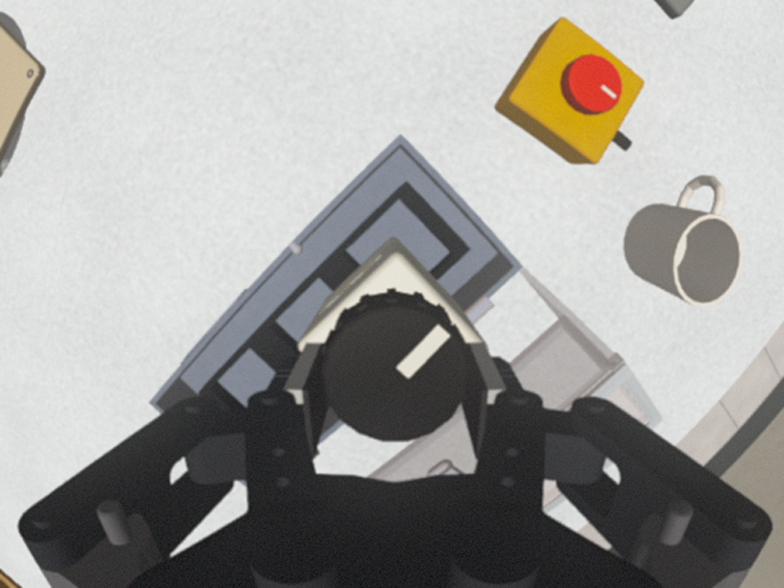

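The jar's edges run parallel to the trough's in this wrist view, with the corner at (395,240). I lower it.

Emit:
arm_command(commands="-1 2 30 0 0 0 0;-1 2 60 0 0 0 0;-1 2 80 0 0 0 0;-1 2 90 0 0 0 0;-1 2 100 0 0 0 0;-1 2 110 0 0 0 0;-1 2 120 0 0 0 0;-1 2 128 0 0 0 0;-1 2 132 0 0 0 0;-1 2 132 0 0 0 0")

```text
time_s: 16.38
position: [0.5279, 0.2105, 0.1273]
orientation: [-1.279, -2.868, 0.001]
contact_force: [-0.6, -0.1, -3.8]
finger_gap: 0.045
grasp_force: 32.2
```

```bash
python3 st.py .5285 .209 .123
```

```text
16.3833 [0.5279 0.2105 0.1273] yaw 131.9 tilt 0.08 j [ 0.29  0.12  1.69 -0.    1.33 -0.44]
shift [-1.5 -0.5  4.3] turn z
```

Emit:
arm_command(commands="0 0 2 0 0 0 0;0 0 4 0 0 0 0;0 0 5 0 0 0 0;0 0 5 0 0 0 0")

```text
time_s: 16.72
position: [0.5299, 0.2106, 0.1253]
orientation: [1.278, 2.867, 0.003]
contact_force: [-0.0, -1.3, 3.9]
finger_gap: 0.0444
grasp_force: 33.0
```

```bash
python3 st.py .5285 .209 .123
```

```text
16.7167 [0.5299 0.2106 0.1253] yaw 131.9 tilt 0.2 j [ 0.29  0.12  1.69 -0.    1.32 -0.44]
shift [-0.3 -2.1  2.3] turn z
```

Emit:
arm_command(commands="0 0 0 0 0 7 0;0 0 0 0 0 14 0;0 0 0 0 0 21 0;0 0 0 0 0 28 0;0 0 0 0 0 35 0;0 0 0 0 0 42 0;0 0 0 0 0 49 0;0 0 0 0 0 56 0;0 0 0 0 0 63 0;0 0 0 0 0 70 0;0 0 0 0 0 77 0;0 0 0 0 0 84 0;0 0 0 0 0 84 0")

```text
time_s: 17.8
position: [0.53, 0.2104, 0.125]
orientation: [2.873, 1.267, 0.005]
contact_force: [1.5, -2.5, 2.5]
finger_gap: 0.045
grasp_force: 32.7
```

```bash
cat >> st.py <<'E'
print("F",s["contact_force"].round(1),"T",s["ft_torque"].round(3),"gap",round(s["finger_gap"],4),"grip",s["grasp_force"].round(1))
E
python3 st.py
```

```text
17.8 [0.53   0.2104 0.125 ] yaw 47.6 tilt 0.22 j [ 0.29  0.12  1.69 -0.    1.32  1.03]Traceback (most recent call last):
  File "st.py", line 7, in <module>
    print("F",s["contact_force"].round(1),"T",s["ft_torque"].round(3),"gap",round(s["finger_gap"],4),"grip",s["grasp_force"].round(1))
                                                                                                            ^^^^^^^^^^^^^^^^^^^^^^
AttributeError: 'float' object has no attribute 'round'
```

```bash
sed -i 's/s\["grasp_force"\].round(1)/round(s["grasp_force"],1)/' st.py; python3 st.py
```

```text
17.8 [0.53   0.2104 0.125 ] yaw 47.6 tilt 0.22 j [ 0.29  0.12  1.69 -0.    1.32  1.03]
F [ 1.5 -2.5  2.5] T [-0.694 -0.577 -0.008] gap 0.045 grip 32.7
```

Emit:
arm_command(commands="0 0 0 0 0 6 0;0 0 0 0 0 12 0;0 0 0 0 0 18 0;0 0 0 0 0 18 0")

```text
time_s: 18.13
position: [0.53, 0.21, 0.125]
orientation: [3.034, 0.808, 0.005]
contact_force: [2.0, -3.5, 4.3]
finger_gap: 0.0447
grasp_force: 32.7
```

```bash
python3 st.py
```

```text
18.1333 [0.53  0.21  0.125] yaw 29.8 tilt 0.22 j [ 0.29  0.12  1.69 -0.    1.32  1.34]
F [ 2.  -3.5  4.3] T [-0.977 -0.542 -0.055] gap 0.0447 grip 32.7
```

Emit:
arm_command(commands="0 0 0 0 0 6 0;0 0 0 0 0 12 0;0 0 0 0 0 12 0")

```text
time_s: 18.38
position: [0.5299, 0.2107, 0.1249]
orientation: [3.103, 0.489, 0.006]
contact_force: [3.1, -2.7, 3.9]
finger_gap: 0.0446
grasp_force: 32.5
```

```bash
python3 st.py
```

```text
18.3833 [0.5299 0.2107 0.1249] yaw 17.9 tilt 0.21 j [ 0.29  0.12  1.69 -0.    1.32  1.55]
F [ 3.1 -2.7  3.9] T [-0.499 -0.628  0.418] gap 0.0446 grip 32.5
```

Emit:
arm_command(commands="0 0 0 0 0 6 0;0 0 0 0 0 12 0;0 0 0 0 0 12 0")

```text
time_s: 18.63
position: [0.5299, 0.2107, 0.1246]
orientation: [-3.137, -0.164, -0.006]
contact_force: [3.6, -2.0, 2.6]
finger_gap: 0.0448
grasp_force: 32.6
```

```bash
python3 st.py
```

```text
18.6333 [0.5299 0.2107 0.1246] yaw 6.0 tilt 0.2 j [ 0.29  0.12  1.7  -0.    1.32  1.76]
F [ 3.6 -2.   2.6] T [-0.333 -0.838  0.275] gap 0.0448 grip 32.6
```

Emit:
arm_command(commands="0 0 0 0 0 0 1;0 0 0 0 0 0 1;0 0 0 0 0 0 1;0 0 0 0 0 0 1;0 0 -30 0 0 0 1;0 0 -70 0 0 0 1;-30 0 -110 0 0 0 1;-70 0 -150 0 0 0 1;-80 0 -180 0 0 0 1;-80 0 -180 0 0 0 1;-80 0 -180 0 0 0 1")

```text
time_s: 19.55
position: [0.4492, 0.2031, 0.3083]
orientation: [-3.135, -0.166, -0.012]
contact_force: [0.1, 0.2, 0.7]
finger_gap: 0.0852
grasp_force: 0.0
```

```bash
python3 st.py; python3 - <<'E'
from h import *
c=cam("wrist");p=proj(c,(.53,.21,.142));print(p);x,y=[int(v) for v in p];x=max(x-90,0);y=max(y-70,0);save(c,"w7",(x,y,x+180,y+140),4)
E
```

```text
19.55 [0.4492 0.2031 0.3083] yaw 6.1 tilt 0.44 j [ 0.32 -0.19  1.66  0.    1.66  1.79]
F [0.1 0.2 0.7] T [ 0.021 -0.    -0.06 ] gap 0.0852 grip 0.0
[284.23495982 106.72854983]
```

View pics/w7.png

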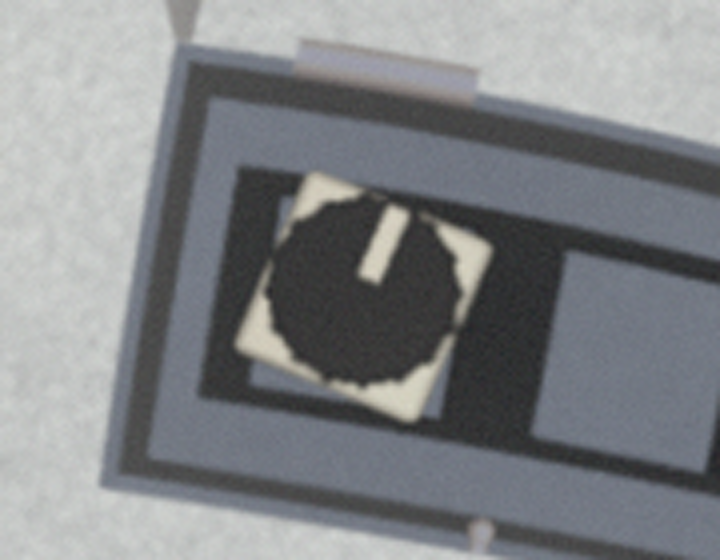

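The rib points at the middle of the jar's far side. Torque also reached 0.4 N·m before the cap slipped in the grip, so this cap is home. Next are jars B and C.

Emit:
arm_command(commands="10 567 -42 0 0 -114 1;10 567 -42 0 0 -114 1;10 567 -42 0 0 -114 1;10 567 -42 0 0 -114 1;10 567 -42 0 0 -114 1;10 567 -42 0 0 -114 1;10 567 -42 0 0 -114 1;10 567 -42 0 0 -114 1;10 567 -42 0 0 -114 1;10 567 -42 0 0 -114 1;10 567 -42 0 0 -114 1;10 567 -42 0 0 -114 1;10 567 -42 0 0 -114 1;10 567 -42 0 0 -114 1;10 567 -42 0 0 -114 1;10 567 -42 0 0 -114 1;10 567 -42 0 0 -114 1;10 567 -42 0 0 -114 1;10 567 -42 0 0 -114 1;10 567 -42 0 0 -114 1")

```text
time_s: 21.27
position: [0.5174, -0.3602, 0.3439]
orientation: [-1.576, -2.716, -0.001]
contact_force: [0.2, 0.1, -0.1]
finger_gap: 0.0853
grasp_force: 0.0
```

```bash
python3 st.py; python3 - <<'E'
from h import *
import pickle
c=cam("wrist");pickle.dump(c,open("w8.pkl","wb"));save(c,"w8",s=1.4)
for t in ["jar0_cap","jar0"]: print([(np.round(d["location"]).tolist(),round(d["confidence"],2)) for d in look_for("wrist",t)])
for n,X in dict(B=(.582,-.354,.112),C=(.446,-.372,.112)).items(): print(n,proj(c,X)*1.4)
E
```

```text
21.2667 [ 0.5174 -0.3602  0.3439] yaw 119.8 tilt 0.11 j [-0.69  0.2   1.21  0.    1.74 -1.21]
F [ 0.2  0.1 -0.1] T [ 0.041  0.011 -0.056] gap 0.0853 grip 0.0
[([498.0, 13.0], 0.23)]
[([229.0, 152.0], 0.91), ([326.0, 194.0], 0.57)]
B [463.16360918 280.39510743]
C [312.47014198 219.70131636]
```

View pics/w8.png

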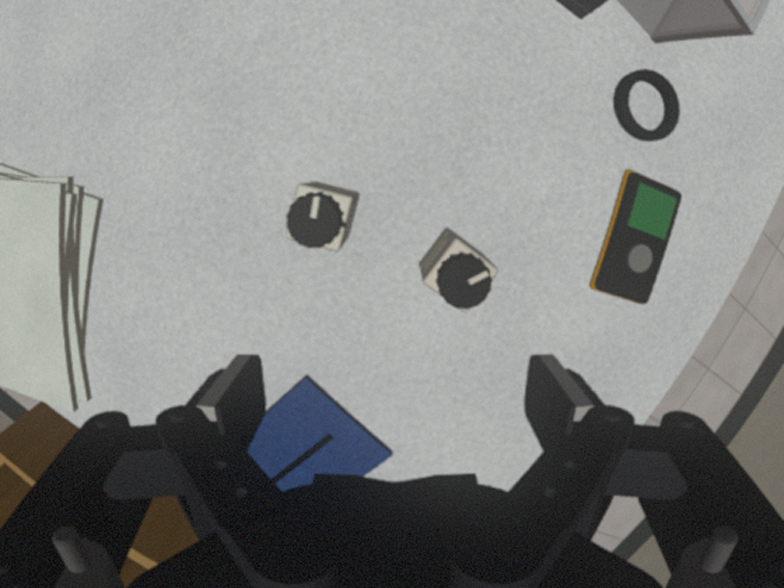

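Nothing has moved: caps B and C are at (464,281) and (314,220), as predicted. I grasp B.

Emit:
arm_command(commands="-27 59 40 0 0 0 1;-27 59 80 0 0 0 1;-27 59 120 0 0 0 1;-27 59 160 0 0 0 1;-27 59 200 0 0 0 1;-27 59 235 0 0 0 1;-27 59 251 0 0 0 1;-27 59 251 0 0 0 1;-27 59 251 0 0 0 0;-27 59 251 0 0 0 0;-27 59 251 0 0 0 0;-27 59 251 0 0 0 0;-27 59 251 0 0 0 0;-27 59 251 0 0 0 0;-27 59 251 0 0 0 0;-27 59 251 0 0 0 0;-27 59 251 0 0 0 0;-27 59 251 0 0 0 0", squeeze=30)

```text
time_s: 22.92
position: [0.5843, -0.3559, 0.0987]
orientation: [1.569, 2.714, -0.001]
contact_force: [-0.3, 0.8, 7.7]
finger_gap: 0.0445
grasp_force: 30.4
```

```bash
python3 st.py .5225 .119 .268
```

```text
22.9167 [ 0.5843 -0.3559  0.0987] yaw 119.9 tilt 0.39 j [-0.62  0.44  1.37  0.    1.33 -1.14]
shift [ 441.3  184.  -171.5] turn z 
F [-0.3  0.8  7.7] T [ 0.149 -0.048  0.032] gap 0.0445 grip 30.4
```

Emit:
arm_command(commands="0 0 -10 0 0 0 0;0 0 -30 0 0 0 0;0 0 -70 0 0 0 0;0 0 -110 0 0 0 0;0 0 -150 0 0 0 0;0 0 -172 0 0 0 0;40 1 -172 0 0 0 0;80 2 -172 0 0 0 0;120 3 -172 0 0 0 0;160 5 -172 0 0 0 0;180 10 -172 0 0 0 0;220 31 -172 0 0 0 0;255 55 -172 0 0 0 0;290 79 -172 0 0 0 0;325 103 -172 0 0 0 0;360 127 -172 0 0 0 0;395 151 -172 0 0 0 0;425 171 -172 0 0 0 0;441 184 -172 0 0 0 0;441 184 -172 0 0 0 0")

```text
time_s: 24.58
position: [0.5211, 0.1242, 0.2674]
orientation: [-1.566, -2.723, -0.004]
contact_force: [0.2, -0.5, -3.2]
finger_gap: 0.0446
grasp_force: 31.6
```

```bash
python3 st.py .5225 .119 .132; python3 - <<'E'
from h import *
c=cam("wrist");save(c,"w9",s=1.2)
E
```

```text
24.5833 [0.5211 0.1242 0.2674] yaw 120.2 tilt 0.14 j [ 0.14 -0.06  1.62  0.    1.58 -0.39]
shift [ -5.4  -1.6 135.4] turn z 
F [ 0.2 -0.5 -3.2] T [0.088 0.029 0.006] gap 0.0446 grip 31.6
```

View pics/w9.png

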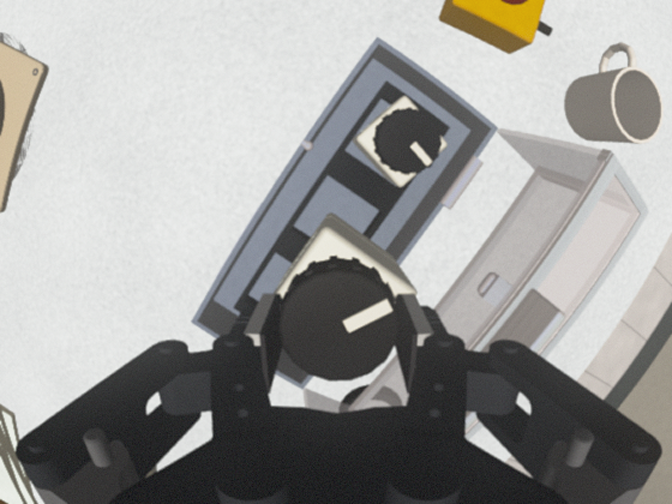

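Jar B is aligned with the trough within a degree or two, and its corner is at (328,215). Jar A stands in its pocket. I lower B.

Emit:
arm_command(commands="-5 -2 30 0 0 0 0;-5 -2 60 0 0 0 0;-5 -2 80 0 0 0 0;-5 -2 95 0 0 0 0;-5 -2 105 0 0 0 0;-5 -2 115 0 0 0 0;-5 -2 123 0 0 0 0;-5 -2 130 0 0 0 0;-5 -2 132 0 0 0 0;-5 -2 132 0 0 0 0")

```text
time_s: 25.47
position: [0.5259, 0.1133, 0.1427]
orientation: [1.569, 2.712, 0.007]
contact_force: [-16.2, -6.3, 40.9]
finger_gap: 0.0442
grasp_force: 45.5
```

Emit:
arm_command(commands="0 0 2 0 0 0 0;0 0 3 0 0 0 0;0 0 4 0 0 0 0;0 0 4 0 0 0 0")

```text
time_s: 25.8
position: [0.527, 0.113, 0.1425]
orientation: [1.567, 2.71, 0.008]
contact_force: [-26.5, -9.9, 65.6]
finger_gap: 0.044
grasp_force: 48.3
```

```bash
python3 st.py .5225 .119 .1287
```

```text
25.8 [0.527  0.113  0.1425] yaw 119.9 tilt 0.71 j [ 0.12  0.01  1.77 -0.    1.34 -0.4 ]
shift [ 7.6 -1.1 13.7] turn z 
F [-26.5  -9.9  65.6] T [-1.962  5.019 -0.105] gap 0.044 grip 48.3
```

Emit:
arm_command(commands="0 0 -10 0 0 0 0;0 0 -30 0 0 0 0;0 0 -30 0 0 0 0;0 0 -30 0 0 0 0;0 0 -30 0 0 0 0")

```text
time_s: 26.22
position: [0.5222, 0.1139, 0.1598]
orientation: [1.572, 2.72, 0.0]
contact_force: [-0.3, 0.1, -2.5]
finger_gap: 0.0445
grasp_force: 41.2
```

```bash
python3 st.py .5225 .119 .1347; python3 - <<'E'
from h import *
c=cam("wrist");save(c,"w10",(120,0,440,330),1.8)
E
```

```text
26.2167 [0.5222 0.1139 0.1598] yaw 119.9 tilt 0.01 j [ 0.12 -0.    1.76 -0.    1.39 -0.4 ]
shift [ 4.2  2.8 25.1] turn z 
F [-0.3  0.1 -2.5] T [ 0.065 -0.005  0.006] gap 0.0445 grip 41.2
```

View pics/w10.png

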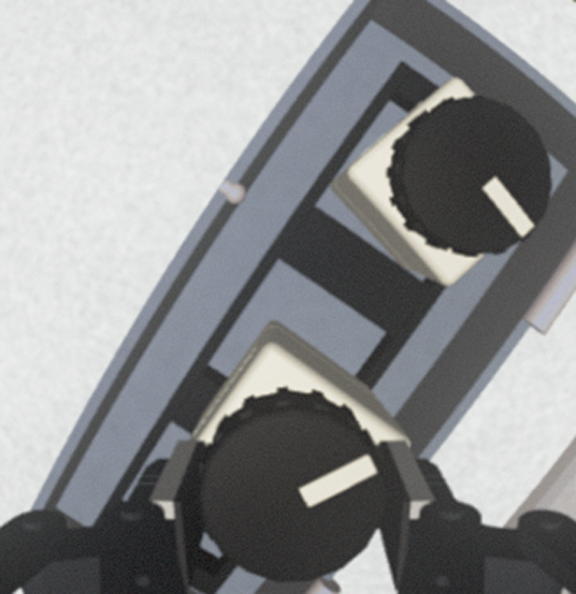

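The jar had landed on a rib because it was 5 mm short along y. I correct the position with a small turn back and lower it again.

Emit:
arm_command(commands="4 3 0 0 0 -4 0;4 3 0 0 0 -4 0;4 3 5 0 0 -4 0;4 3 10 0 0 -4 0;4 3 15 0 0 -4 0;4 3 20 0 0 -4 0;4 3 23 0 0 -4 0;4 3 23 0 0 -4 0", squeeze=30)

```text
time_s: 26.93
position: [0.5244, 0.1196, 0.1405]
orientation: [1.476, 2.77, 0.004]
contact_force: [-4.9, 1.7, 20.5]
finger_gap: 0.0444
grasp_force: 43.9
```

```bash
python3 st.py .5225 .119 .1287
```

```text
26.9333 [0.5244 0.1196 0.1405] yaw 123.9 tilt 0.23 j [ 0.13  0.02  1.77  0.    1.34 -0.46]
shift [ 0.6 -1.9 11.8] turn z 
F [-4.9  1.7 20.5] T [-0.32   1.634 -0.064] gap 0.0444 grip 43.9
```

Emit:
arm_command(commands="0 0 -10 0 0 0 0;0 0 -30 0 0 0 0;0 0 -30 0 0 0 0;0 0 -30 0 0 0 0")

```text
time_s: 27.27
position: [0.5237, 0.1191, 0.168]
orientation: [1.476, 2.771, 0.002]
contact_force: [-0.4, 0.6, -2.4]
finger_gap: 0.0445
grasp_force: 41.2
```

```bash
python3 st.py; python3 - <<'E'
from h import *
c=cam("wrist");cv2.imwrite("pics/w11raw.png",c["px"][:,:,::-1])
s=get_state();print(c["o"])
# old w10 pose
T=np.eye(4);T[:3,:3]=rot([1.572,2.72,0]);T[:3,3]=[.5222,.1139,.1598];T=T@np.array(c["im"]["tool_from_camera"])
w=dict(c);w["o"]=T[:3,3];w["A"]=T[:3,:3]
g=lambda p,z:at_z(w,np.array(p)/1.8+[120,0],z)
def yaw(a,b):
    d=b-a;return ((np.degrees(np.arctan2(d[1],d[0]))+45)%90-45).round(1),np.hypot(*d[:2]).round(3)
for a,b,z,n in [((280,262),(388,330),.03,"rib01 edge"),((280,262),(210,370),.03,"p1 front edge"),((318,205),(430,280),.03,"p0 edge"),((265,343),(410,440),.152,"jarB e1"),((265,343),(198,440),.152,"jarB e2"),((348,178),(452,283),.115,"jarA e"),((348,178),(460,80),.115,"jarA e2")]:
    print(n,g(a,z).round(4),g(b,z).round(4),yaw(g(a,z),g(b,z)))
# pocket front edge line via cam
E
```

```text
27.2667 [0.5237 0.1191 0.168 ] yaw 123.9 tilt 0.15 j [ 0.13 -0.    1.74 -0.    1.4  -0.46]
F [-0.4  0.6 -2.4] T [-0.025  0.012 -0.014] gap 0.0445 grip 41.2
[0.4874879  0.17386498 0.31028658]
rib01 edge [0.4958 0.1507 0.03  ] [0.5563 0.1488 0.03  ] (np.float64(-1.9), np.float64(0.061))
p1 front edge [0.4958 0.1507 0.03  ] [0.4922 0.0888 0.03  ] (np.float64(-3.3), np.float64(0.062))
p0 edge [0.4976 0.1825 0.03  ] [0.5611 0.1797 0.03  ] (np.float64(-2.5), np.float64(0.064))
jarB e1 [0.5005 0.1394 0.152 ] [0.549  0.1356 0.152 ] (np.float64(-4.5), np.float64(0.049))
jarB e2 [0.5005 0.1394 0.152 ] [0.4977 0.1061 0.152 ] (np.float64(-4.7), np.float64(0.033))
jarA e [0.4991 0.1913 0.115 ] [0.5459 0.1801 0.115 ] (np.float64(-13.5), np.float64(0.048))
jarA e2 [0.4991 0.1913 0.115 ] [0.5136 0.2397 0.115 ] (np.float64(-16.7), np.float64(0.051))
```

```bash
python3 - <<'E'
from h import *
c=cam("scene");d=cam("top")
a=cv2.resize(cv2.imread("pics/w11raw.png")[60:340,140:400],None,fx=1.6,fy=1.6)
p=proj(c,(.524,.119,.1)).astype(int);s=cv2.resize(c["px"][:,:,::-1][p[1]-70:p[1]+70,p[0]-70:p[0]+40],None,fx=3.2,fy=3.2)
print(p,a.shape,s.shape)
cv2.imwrite("pics/v13.png",cv2.hconcat([a,s]) if a.shape[0]==s.shape[0] else None)
E
```

```text
[334 209] (448, 416, 3) (448, 352, 3)
```

View pics/v13.png

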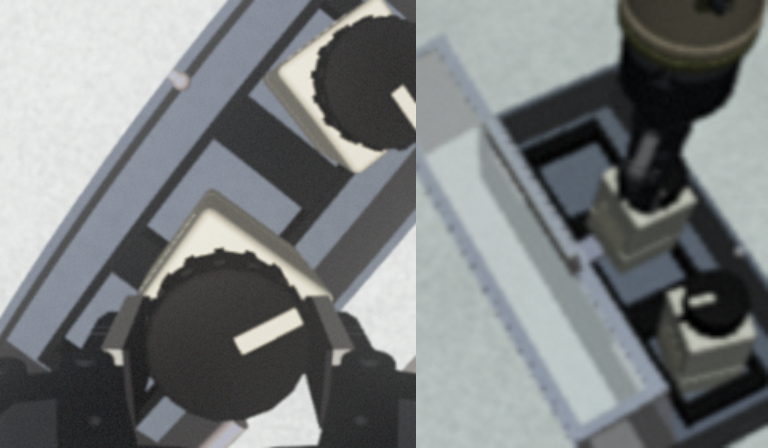

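```bash
python3 - <<'E'
from h import *
c=cam("wrist");g=lambda p:(np.array(p)/1.6+[140,60])
for zb in (.075,.081,.069):
    print(zb,"shoulder",at_z(c,g((212,208)),zb+.085).round(4),"left",at_z(c,g((143,297)),zb+.085).round(4),"right",at_z(c,g((330,297)),zb+.085).round(4),"bottom",at_z(c,g((212,190)),zb).round(4))
for z in (.03,.05): print(z,[at_z(c,g(p),z).round(4) for p in [(213,140),(300,207),(150,228)]],[at_z(c,g(p),z).round(4) for p in [(133,228),(110,270),(250,97),(330,168)]])
b=np.array([.4975,.1475]);
E
python3 st.py
```

```text
0.075 shoulder [0.5002 0.1449 0.16  ] left [0.498  0.1096 0.16  ] right [0.546 0.142 0.16 ] bottom [0.5035 0.1354 0.075 ]
0.081 shoulder [0.4997 0.1461 0.166 ] left [0.4975 0.1122 0.166 ] right [0.5436 0.1433 0.166 ] bottom [0.5031 0.1363 0.081 ]
0.069 shoulder [0.5008 0.1438 0.154 ] left [0.4985 0.107  0.154 ] right [0.5484 0.1407 0.154 ] bottom [0.504  0.1344 0.069 ]
0.03 [array([0.4921, 0.1509, 0.03  ]), array([0.552 , 0.1472, 0.03  ]), array([0.49  , 0.0909, 0.03  ])] [array([0.482 , 0.0855, 0.03  ]), array([0.4836, 0.0566, 0.03  ]), array([0.4955, 0.181 , 0.03  ]), array([0.553 , 0.1743, 0.03  ])]
0.05 [array([0.4917, 0.1525, 0.05  ]), array([0.5473, 0.1491, 0.05  ]), array([0.4897, 0.0969, 0.05  ])] [array([0.4823, 0.0919, 0.05  ]), array([0.4838, 0.065 , 0.05  ]), array([0.4949, 0.1804, 0.05  ]), array([0.5483, 0.1742, 0.05  ])]
27.4667 [0.5219 0.1189 0.1657] yaw 123.9 tilt 0.13 j [ 0.13 -0.    1.75  0.    1.4  -0.46]
F [ 0.6  0.  -3.4] T [ 0.087 -0.051 -0.04 ] gap 0.0449 grip 41.2
```

The left half shows jar B tilted about the finger axis: its bottom corner, at (212,190), is about 10 mm off the line of the shoulder corner. The right half shows it hanging over the middle pocket. I tilt the tool to set it upright before lowering.

Emit:
arm_command(commands="2 0 0 0 6 0 0;2 0 0 0 6 0 0;2 0 5 0 6 0 0;2 0 10 0 6 0 0;2 0 15 0 6 0 0;2 0 20 0 6 0 0;2 0 23 0 6 0 0;2 0 23 0 6 0 0;2 0 23 0 6 0 0", squeeze=30)

```text
time_s: 28.22
position: [0.5213, 0.1209, 0.144]
orientation: [-1.432, -2.691, -0.074]
contact_force: [0.1, 0.1, -2.6]
finger_gap: 0.0445
grasp_force: 41.1
```

```bash
python3 st.py .5225 .119 .1287
```

```text
28.2167 [0.5213 0.1209 0.144 ] yaw 124.0 tilt 6.0 j [ 0.07  0.06  1.73  0.09  1.41 -0.54]
shift [-3.8 -0.1 15. ] turn z 
F [ 0.1  0.1 -2.6] T [-0.074 -0.057 -0.036] gap 0.0445 grip 41.1
```

Emit:
arm_command(commands="0 0 2 0 0 0 0;-1 0 4 0 0 0 0;-1 0 6 0 0 0 0;-1 0 6 0 0 0 0")

```text
time_s: 28.55
position: [0.5216, 0.1204, 0.1378]
orientation: [-1.432, -2.69, -0.075]
contact_force: [-1.2, 0.1, -2.5]
finger_gap: 0.0446
grasp_force: 41.1
```

```bash
python3 st.py .5225 .119 .1287
```

```text
28.55 [0.5216 0.1204 0.1378] yaw 123.9 tilt 6.02 j [ 0.07  0.06  1.74  0.09  1.4  -0.54]
shift [-2.6 -0.   8.8] turn z 
F [-1.2  0.1 -2.5] T [-0.083 -0.081 -0.011] gap 0.0446 grip 41.1
```

Below the rib contact height now. I go on down.

Emit:
arm_command(commands="0 0 3 0 0 0 0;-1 0 6 0 0 0 0;-1 0 9 0 0 0 0;-1 0 9 0 0 0 0")

```text
time_s: 28.88
position: [0.5213, 0.1204, 0.1282]
orientation: [-1.432, -2.69, -0.074]
contact_force: [-0.2, -0.4, -3.2]
finger_gap: 0.0442
grasp_force: 41.1
```

```bash
python3 st.py .5225 .119 .1287
```

```text
28.8833 [0.5213 0.1204 0.1282] yaw 123.9 tilt 6.04 j [ 0.07  0.07  1.75  0.09  1.38 -0.54]
shift [-1.7  0.2 -0.7] turn z 
F [-0.2 -0.4 -3.2] T [-0.03  -0.03   0.022] gap 0.0442 grip 41.1
```

Emit:
arm_command(commands="0 0 2 0 0 0 0;0 0 4 0 0 0 0;0 0 5 0 0 0 0;0 0 5 0 0 0 0")

```text
time_s: 29.22
position: [0.5217, 0.1208, 0.1243]
orientation: [-1.433, -2.691, -0.075]
contact_force: [0.3, 0.8, -2.3]
finger_gap: 0.0444
grasp_force: 41.2
```

```bash
python3 st.py .5225 .119 .1287
```

```text
29.2167 [0.5217 0.1208 0.1243] yaw 123.9 tilt 5.99 j [ 0.07  0.08  1.75  0.09  1.37 -0.54]
shift [-1.5 -0.3 -4.6] turn z 
F [ 0.3  0.8 -2.3] T [-0.067 -0.033  0.034] gap 0.0444 grip 41.2
```

Emit:
arm_command(commands="0 0 2 0 0 0 0;0 0 3 0 0 0 0;0 0 4 0 0 0 0;0 0 4 0 0 0 0")

```text
time_s: 29.55
position: [0.5227, 0.1206, 0.124]
orientation: [-1.434, -2.694, -0.076]
contact_force: [-8.7, -5.6, 21.9]
finger_gap: 0.0445
grasp_force: 43.6
```

```bash
python3 st.py .5225 .119 .1287
```

```text
29.55 [0.5227 0.1206 0.124 ] yaw 124.0 tilt 5.86 j [ 0.07  0.08  1.75  0.09  1.37 -0.54]
shift [-0.7 -1.1 -4.8] turn z 
F [-8.7 -5.6 21.9] T [-0.913  1.95   0.145] gap 0.0445 grip 43.6
```

Emit:
arm_command(commands="0 0 -4 0 0 0 0.8;0 0 -5 0 0 0 0.8;0 0 -5 0 0 0 0.8;0 0 -6 0 -6 0 0.8;0 0 -6 0 -6 0 0.8;0 0 -6 0 -6 0 0.8;0 0 -6 0 -6 0 0;0 0 -6 0 -6 0 0;0 0 -6 0 -6 0 0;0 0 -6 0 -6 0 0;0 0 -6 0 -6 0 0;0 0 -6 0 -6 0 0;0 0 -6 0 -6 0 0", squeeze=30)

```text
time_s: 30.63
position: [0.5217, 0.1204, 0.1262]
orientation: [-1.477, -2.773, 0.0]
contact_force: [-1.3, -1.4, 2.3]
finger_gap: 0.0447
grasp_force: 30.6
```

```bash
python3 st.py
```

```text
30.6333 [0.5217 0.1204 0.1262] yaw 123.9 tilt 0.01 j [ 0.13  0.03  1.79  0.    1.32 -0.46]
F [-1.3 -1.4  2.3] T [-0.137  0.221  0.067] gap 0.0447 grip 30.6
```

Emit:
arm_command(commands="0 0 0 0 0 7 0;0 0 0 0 0 14 0;0 0 0 0 0 21 0;0 0 0 0 0 28 0;0 0 0 0 0 35 0;0 0 0 0 0 42 0;0 0 0 0 0 49 0;0 0 0 0 0 56 0;0 0 0 0 0 63 0;0 0 0 0 0 63 0")

```text
time_s: 31.47
position: [0.5223, 0.1205, 0.1262]
orientation: [2.712, 1.585, 0.002]
contact_force: [2.2, -0.5, -1.1]
finger_gap: 0.0446
grasp_force: 30.9
```

```bash
python3 st.py
```

```text
31.4667 [0.5223 0.1205 0.1262] yaw 60.6 tilt 0.08 j [ 0.13  0.03  1.79 -0.    1.32  0.64]
F [ 2.2 -0.5 -1.1] T [-0.109 -0.501  0.011] gap 0.0446 grip 30.9
```

Emit:
arm_command(commands="0 0 0 0 0 6 0;0 0 0 0 0 12 0;0 0 0 0 0 18 0;0 0 0 0 0 18 0")

```text
time_s: 31.8
position: [0.5224, 0.1205, 0.1263]
orientation: [2.923, 1.149, 0.002]
contact_force: [4.2, -1.7, -1.7]
finger_gap: 0.0446
grasp_force: 31.1
```

```bash
python3 st.py
```

```text
31.8 [0.5224 0.1205 0.1263] yaw 42.9 tilt 0.09 j [ 0.13  0.03  1.79 -0.    1.32  0.95]
F [ 4.2 -1.7 -1.7] T [-0.374 -0.906  0.317] gap 0.0446 grip 31.1
```

Emit:
arm_command(commands="0 0 0 0 0 4 0;0 0 0 0 0 8 0;0 0 0 0 0 8 0")

```text
time_s: 32.05
position: [0.5232, 0.1212, 0.1271]
orientation: [2.995, 0.949, 0.006]
contact_force: [6.2, 0.1, 0.9]
finger_gap: 0.0445
grasp_force: 31.0
```

```bash
python3 st.py
```

```text
32.05 [0.5232 0.1212 0.1271] yaw 35.2 tilt 0.21 j [0.13 0.03 1.79 0.   1.32 1.09]
F [6.2 0.1 0.9] T [ 0.155 -1.156  0.68 ] gap 0.0445 grip 31.0
```

Emit:
arm_command(commands="0 0 0 0 0 0 1;0 0 0 0 0 0 1;0 0 0 0 0 0 1;0 0 0 0 0 0 1;0 0 -40 0 0 0 1;0 0 -80 0 0 0 1;0 0 -120 0 0 0 1;0 0 -160 0 0 0 1;0 0 -200 0 0 0 1;0 0 -220 0 0 0 1;0 0 -220 0 0 0 1;0 0 -220 0 0 0 1")

```text
time_s: 33.05
position: [0.5223, 0.1207, 0.3478]
orientation: [2.996, 0.945, 0.005]
contact_force: [-0.6, 0.6, -0.8]
finger_gap: 0.0853
grasp_force: 0.0
```

```bash
python3 st.py .446 -.34 .34 120; python3 - <<'E'
from h import *
c=cam("wrist");cv2.imwrite("pics/w14raw.png",c["px"][:,:,::-1])
# rib detection: bright pixels inside cap disk -> world direction
for n,X in dict(A=(.529,.210,.142),B=(.5225,.1205,.142)).items():
    p=proj(c,X);print(n,p)
    g=cv2.cvtColor(c["px"],cv2.COLOR_RGB2GRAY)
    # refine the cap: dark blob
    x,y=p.astype(int);sub=g[max(y-45,0):y+45,max(x-45,0):x+45];o=np.array([max(x-45,0),max(y-45,0)])
    yy,xx=np.mgrid[:sub.shape[0],:sub.shape[1]]
    r=np.linalg.norm(proj(c,np.array(X)+[.023,0,0])-p);q=p-o
    m=(np.hypot(xx-q[0],yy-q[1])<r*.8)&(sub>110);k=np.argwhere(m)
    if len(k):
        pt=k.mean(0)[::-1]+o;w=at_z(c,pt,X[2])-np.array(X);print("rib",len(k),w.round(4),"yaw",np.degrees(np.arctan2(w[1],w[0])).round(1))
E
```

```text
33.05 [0.5223 0.1207 0.3478] yaw 35.0 tilt 0.17 j [ 0.13 -0.06  1.48  0.    1.73  1.09]
shift [-326.8  333.6    7.3] turn z -84.9974734820122
F [-0.6  0.6 -0.8] T [-0.022  0.027 -0.025] gap 0.0853 grip 0.0
A [217.11240888 131.39710888]
rib 84 [ 0.0097 -0.0035 -0.    ] yaw -19.8
B [281.71942619 182.68935402]
rib 84 [ 0.0096 -0.0038 -0.    ] yaw -21.8
```

Emit:
arm_command(commands="-327 334 0 0 0 -85 1;-327 334 0 0 0 -85 1;-327 334 0 0 0 -85 1;-327 334 0 0 0 -85 1;-327 334 0 0 0 -85 1;-327 334 0 0 0 -85 1;-327 334 0 0 0 -85 1;-327 334 0 0 0 -85 1;-327 334 0 0 0 -85 1;-327 334 0 0 0 -85 1;-327 334 0 0 0 -85 1;-327 334 0 0 0 -85 1;-327 334 0 0 0 -85 1;-327 334 0 0 0 -85 1;-327 334 0 0 0 -85 1;-327 334 0 0 0 -85 1")

```text
time_s: 34.43
position: [0.4447, -0.3394, 0.3445]
orientation: [-1.574, -2.715, -0.002]
contact_force: [0.5, 0.2, -0.8]
finger_gap: 0.085
grasp_force: 0.0
```

```bash
cat > capfind.py <<'E'
from h import *
c=cam("wrist");g=cv2.cvtColor(c["px"],cv2.COLOR_RGB2GRAY)
cv2.imwrite("pics/capraw.png",c["px"][:,:,::-1])
for t in ["jar0","jar0_cap"]: print([(np.round(d["location"]).tolist(),round(d["confidence"],2)) for d in look_for("wrist",t)])
m=(g<75).astype(np.uint8);n,l,st,ce=cv2.connectedComponentsWithStats(m)
for i in range(1,n):
    if 300<st[i,4]<4000:
        cnt=cv2.findContours((l==i).astype(np.uint8),0,2)[0][0];(x,y),r=cv2.minEnclosingCircle(cnt)
        print("blob",st[i],"circ",round(x,1),round(y,1),round(r,1),at_z(c,(x,y),.112).round(4))
E
python3 st.py; python3 capfind.py
```

```text
34.4333 [ 0.4447 -0.3394  0.3445] yaw 119.8 tilt 0.18 j [-0.74  0.    1.42  0.    1.72 -1.26]
F [ 0.5  0.2 -0.8] T [0.025 0.033 0.015] gap 0.085 grip 0.0
[([268.0, 195.0], 0.74)]
[]
blob [ 384    0   87   49 1724] circ 427.0 20.0 47.4 [ 0.4988 -0.074   0.112 ]
blob [463   0  29  35 411] circ 480.0 17.0 20.2 [ 0.5599 -0.0149  0.112 ]
blob [466  88  42  48 985] circ 486.0 111.7 24.4 [ 0.6298 -0.1246  0.112 ]
blob [ 449  159   57   87 1920] circ 475.4 202.1 43.1 [ 0.6859 -0.2332  0.112 ]
blob [ 250  181   39   39 1021] circ 268.8 200.2 19.5 [ 0.4451 -0.3698  0.112 ]
```

Emit:
arm_command(commands="-28 -15 40 0 0 0 1;-28 -15 80 0 0 0 1;-28 -15 120 0 0 0 1;-28 -15 160 0 0 0 1;-28 -15 200 0 0 0 1;-28 -15 235 0 0 0 1;-28 -15 247 0 0 0 1;-28 -15 247 0 0 0 1;-28 -15 247 0 0 0 0;-28 -15 247 0 0 0 0;-28 -15 247 0 0 0 0;-28 -15 247 0 0 0 0;-28 -15 247 0 0 0 0;-28 -15 247 0 0 0 0;-28 -15 247 0 0 0 0;-28 -15 247 0 0 0 0;-28 -15 247 0 0 0 0", squeeze=35)

```text
time_s: 36.0
position: [0.4474, -0.374, 0.1029]
orientation: [1.57, 2.715, -0.003]
contact_force: [-2.6, 0.0, 7.1]
finger_gap: 0.0441
grasp_force: 34.7
```

```bash
python3 st.py .5165 .029 .267
```

```text
36.0 [ 0.4474 -0.374   0.1029] yaw 119.9 tilt 0.32 j [-0.78  0.18  1.68 -0.    1.28 -1.31]
shift [ 313.9  261.2 -165.5] turn z 
F [-2.6  0.   7.1] T [ 0.052  0.222 -0.029] gap 0.0441 grip 34.7
```

Emit:
arm_command(commands="0 0 -10 0 0 0 0;0 0 -30 0 0 0 0;0 0 -70 0 0 0 0;0 0 -110 0 0 0 0;0 0 -150 0 0 0 0;0 0 -166 0 0 0 0;33 27 -166 0 0 3 0;65 54 -166 0 0 6 0;98 82 -166 0 0 9 0;130 109 -166 0 0 12 0;163 136 -166 0 0 14 0;196 163 -166 0 0 14 0;228 190 -166 0 0 14 0;261 217 -166 0 0 14 0;290 241 -166 0 0 14 0;305 254 -166 0 0 14 0;314 261 -166 0 0 14 0;314 261 -166 0 0 14 0;314 261 -166 0 0 14 0;314 261 -166 0 0 14 0")

```text
time_s: 37.67
position: [0.5152, 0.029, 0.2655]
orientation: [1.893, 2.507, -0.001]
contact_force: [0.6, -0.2, -4.7]
finger_gap: 0.0439
grasp_force: 36.3
```

```bash
python3 st.py .5165 .029 .157; python3 - <<'E'
from h import *
c=cam("wrist")
a=cv2.resize(c["px"][:,:,::-1],None,fx=1.42,fy=1.42);cv2.imwrite("pics/v14.png",a)
E
```

```text
37.6667 [0.5152 0.029  0.2655] yaw 105.9 tilt 0.04 j [-0.04 -0.11  1.67 -0.    1.58 -0.32]
shift [ -0.3   1.3 108.5] turn z 
F [ 0.6 -0.2 -4.7] T [ 0.003 -0.031 -0.022] gap 0.0439 grip 36.3
```

Emit:
arm_command(commands="0 1 40 0 0 0 0;0 1 75 0 0 0 0;0 1 100 0 0 0 0;0 1 106 0 0 0 0;0 1 106 0 0 0 0;0 1 110 0 0 0 0;0 1 113 0 0 0 0;0 1 116 0 0 0 0;0 1 116 0 0 0 0")

```text
time_s: 38.47
position: [0.5179, 0.0309, 0.1518]
orientation: [1.89, 2.506, 0.005]
contact_force: [-1.7, 2.7, 2.1]
finger_gap: 0.0439
grasp_force: 38.2
```

```bash
python3 st.py .5165 .029 .131
```

```text
38.4667 [0.5179 0.0309 0.1518] yaw 105.9 tilt 0.24 j [-0.04 -0.04  1.81  0.    1.37 -0.32]
shift [-1.4 -2.  20.7] turn z 
F [-1.7  2.7  2.1] T [ 0.329  0.335 -0.083] gap 0.0439 grip 38.2
```

Emit:
arm_command(commands="0 0 -10 0 0 0 0;0 0 -20 0 0 0 0;0 0 -20 0 0 0 0;0 0 -20 0 0 0 0")

```text
time_s: 38.8
position: [0.5174, 0.0303, 0.1709]
orientation: [1.89, 2.506, 0.002]
contact_force: [-0.4, -1.2, -5.4]
finger_gap: 0.0438
grasp_force: 37.5
```

```bash
python3 st.py .5165 .029 .131; python3 - <<'E'
from h import *
import pickle
c=cam("wrist");pickle.dump(c,open("v14.pkl","wb"));save(c,"v14",(130,30,430,330),2)
E
```

```text
38.8 [0.5174 0.0303 0.1709] yaw 105.9 tilt 0.17 j [-0.04 -0.06  1.79 -0.    1.4  -0.32]
shift [-1.  -1.3 39.9] turn z 
F [-0.4 -1.2 -5.4] T [ 0.01  -0.024  0.009] gap 0.0438 grip 37.5
```

View pics/v14.png

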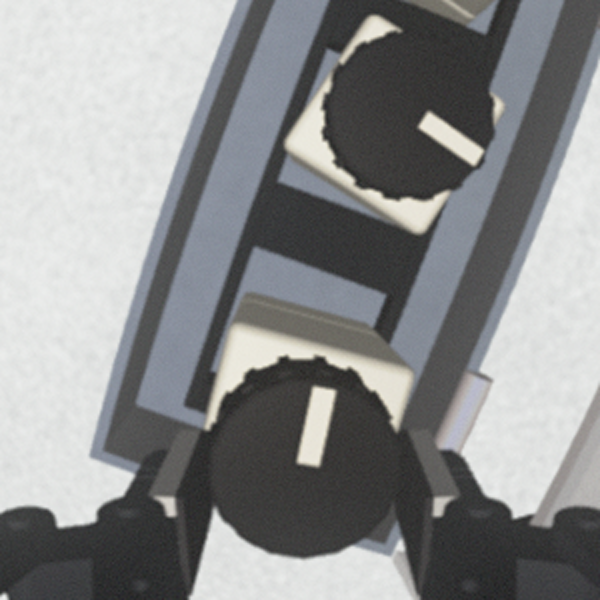

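The last view shows jar C over pocket 2. The pocket's corners are at (257,248) and (386,292), the jar's shoulder corners at (232,325) and (410,378), and its bottom corners at (248,295) and (378,328).

```bash
python3 - <<'E'
from h import *
import pickle
c=pickle.load(open("v14.pkl","rb"));g=lambda p,z:at_z(c,np.array(p)/2+[130,30],z)
def yaw(a,b):
    d=b-a;return ((np.degrees(np.arctan2(d[1],d[0]))+45)%90-45).round(1),np.hypot(*d[:2]).round(4)
for n,a,b,z in [("pocket rib",(257,248),(386,292),.03),("pocket front",(257,248),(190,405),.03),("shoulder",(232,325),(410,378),.156),("sh left",(232,325),(207,430),.156),("bottom",(248,295),(378,328),.071)]:
    print(n,g(a,z).round(4),g(b,z).round(4),yaw(g(a,z),g(b,z)))
E
```

```text
pocket rib [0.4887 0.0606 0.03  ] [0.5487 0.0576 0.03  ] (np.float64(-2.9), np.float64(0.0601))
pocket front [0.4887 0.0606 0.03  ] [ 0.4774 -0.0182  0.03  ] (np.float64(-8.2), np.float64(0.0796))
shoulder [0.4926 0.0552 0.156 ] [0.5396 0.0543 0.156 ] (np.float64(-1.1), np.float64(0.0471))
sh left [0.4926 0.0552 0.156 ] [0.4932 0.0261 0.156 ] (np.float64(1.1), np.float64(0.0291))
bottom [0.4917 0.0472 0.071 ] [0.5429 0.0486 0.071 ] (np.float64(1.5), np.float64(0.0512))
```

Emit:
arm_command(commands="0 -1 0 0 4.5 4 0;0 -1 0 0 4.5 4 0;0 -1 10 0 4.5 4 0;0 -1 15 0 4.5 4 0;-1 -1 20 0 4.5 4 0;-1 -1 24 0 4.5 4 0;-1 -1 27 0 4.5 4 0;-1 -1 30 0 4.5 4 0;-1 -1 30 0 4.5 4 0")

```text
time_s: 39.6
position: [0.5152, 0.0295, 0.1384]
orientation: [-1.937, -2.391, -0.072]
contact_force: [-0.3, -1.3, -5.9]
finger_gap: 0.0437
grasp_force: 37.4
```

```bash
python3 st.py .5165 .0285 .131
```

```text
39.6 [0.5152 0.0295 0.1384] yaw 102.0 tilt 4.51 j [-0.09 -0.01  1.81  0.08  1.37 -0.32]
shift [-1.8  1.1  7.2] turn z 
F [-0.3 -1.3 -5.9] T [-0.054 -0.203 -0.026] gap 0.0437 grip 37.4
```

In past the ribs. On down to the floor.

Emit:
arm_command(commands="0 0 3 0 0 0 0;0 0 5 0 0 0 0;-1 0 8 0 0 0 0;-1 0 8 0 0 0 0")

```text
time_s: 39.93
position: [0.5173, 0.0282, 0.1351]
orientation: [-1.94, -2.394, -0.075]
contact_force: [-9.2, -2.5, 19.5]
finger_gap: 0.0436
grasp_force: 40.1
```

```bash
python3 st.py .5165 .0285 .131
```

```text
39.9333 [0.5173 0.0282 0.1351] yaw 102.0 tilt 4.39 j [-0.1  -0.01  1.82  0.07  1.36 -0.32]
shift [ 0.1 -0.8  4.1] turn z 
F [-9.2 -2.5 19.5] T [-0.251  1.929  0.099] gap 0.0436 grip 40.1
```

Emit:
arm_command(commands="0 0 -2 0 0 0 0.8;0 0 -2 0 0 0 0.8;0 0 -2 0 0 0 0.8;0 0 0 0 -4.5 0 0.8;0 0 2 0 -4.5 0 0.8;0 0 2 0 -4.5 0 0.8;0 0 2 0 -4.5 0 0;0 0 2 0 -4.5 0 0;0 0 2 0 -4.5 0 0;0 0 2 0 -4.5 0 0;0 0 2 0 -4.5 0 0;0 0 2 0 -4.5 0 0;0 0 2 0 -4.5 0 0", squeeze=30)

```text
time_s: 41.02
position: [0.5156, 0.0288, 0.1293]
orientation: [-1.977, -2.439, 0.003]
contact_force: [-3.0, -1.2, 3.7]
finger_gap: 0.0448
grasp_force: 30.8
```

```bash
python3 st.py
```

```text
41.0167 [0.5156 0.0288 0.1293] yaw 101.9 tilt 0.16 j [-0.04 -0.02  1.83 -0.    1.33 -0.25]
F [-3.  -1.2  3.7] T [-0.14   0.591 -0.013] gap 0.0448 grip 30.8
```

Emit:
arm_command(commands="0 0 0 0 0 7 0;0 0 0 0 0 14 0;0 0 0 0 0 21 0;0 0 0 0 0 28 0;0 0 0 0 0 35 0;0 0 0 0 0 42 0;0 0 0 0 0 49 0;0 0 0 0 0 56 0;0 0 0 0 0 63 0;0 0 0 0 0 70 0;0 0 0 0 0 77 0;0 0 0 0 0 84 0;0 0 0 0 0 91 0;0 0 0 0 0 91 0")

```text
time_s: 42.18
position: [0.5159, 0.0285, 0.1291]
orientation: [3.127, 0.29, -0.003]
contact_force: [-0.2, -2.7, 1.6]
finger_gap: 0.0444
grasp_force: 30.6
```

```bash
python3 st.py
```

```text
42.1833 [0.5159 0.0285 0.1291] yaw 10.6 tilt 0.14 j [-0.04 -0.02  1.83 -0.    1.33  1.34]
F [-0.2 -2.7  1.6] T [-0.757  0.031 -0.038] gap 0.0444 grip 30.6
```

Emit:
arm_command(commands="0 0 0 0 0 6 0;0 0 0 0 0 12 0;0 0 0 0 0 18 0;0 0 0 0 0 18 0")

```text
time_s: 42.52
position: [0.5156, 0.0283, 0.1289]
orientation: [3.133, -0.194, -0.004]
contact_force: [0.2, -5.0, -0.3]
finger_gap: 0.0448
grasp_force: 30.9
```

```bash
python3 st.py
```

```text
42.5167 [0.5156 0.0283 0.1289] yaw -7.1 tilt 0.19 j [-0.04 -0.02  1.83 -0.    1.33  1.65]
F [ 0.2 -5.  -0.3] T [-1.149  0.131  0.17 ] gap 0.0448 grip 30.9
```

Emit:
arm_command(commands="0 0 0 0 0 5 0;0 0 0 0 0 9 0;0 0 0 0 0 9 0")

```text
time_s: 42.77
position: [0.5169, 0.0287, 0.1296]
orientation: [3.11, -0.434, 0.001]
contact_force: [3.7, -2.8, -0.3]
finger_gap: 0.0447
grasp_force: 30.9
```

```bash
python3 st.py
```

```text
42.7667 [0.5169 0.0287 0.1296] yaw -15.9 tilt 0.06 j [-0.04 -0.02  1.83 -0.    1.33  1.81]
F [ 3.7 -2.8 -0.3] T [-0.572 -0.769  0.479] gap 0.0447 grip 30.9
```

Emit:
arm_command(commands="0 0 0 0 0 5 0;0 0 0 0 0 5 0;0 0 0 0 0 5 1;0 0 0 0 0 5 1;0 0 0 0 0 5 1;0 0 0 0 0 5 1;0 0 -40 0 0 5 1;0 0 -80 0 0 5 1;0 0 -120 0 0 5 1;-30 -20 -160 0 0 -1 1;-60 -40 -190 0 0 -8 1;-90 -66 -220 0 0 -16 1;-97 -66 -220 0 0 -16 1;-97 -66 -220 0 0 -16 1;-97 -66 -220 0 0 -16 1;-97 -66 -220 0 0 -16 1")

```text
time_s: 44.1
position: [0.4412, 0.1193, 0.3487]
orientation: [3.141, -0.0, -0.005]
contact_force: [-0.1, 0.2, 0.9]
finger_gap: 0.0856
grasp_force: 0.0
```

```bash
python3 st.py; cat > chk.py <<'E'
from h import *
c=cam("wrist");t=cam("top");g=cv2.cvtColor(c["px"],cv2.COLOR_RGB2GRAY);hsv=cv2.cvtColor(c["px"],cv2.COLOR_RGB2HSV)
import pickle;pickle.dump(c,open("chk.pkl","wb"));cv2.imwrite("pics/chk.png",c["px"][:,:,::-1])
for n,X in dict(A=(.5285,.209),B=(.5225,.119),C=(.5165,.029)).items():
    X=np.array([*X,.142]);p=proj(c,X);r=np.linalg.norm(proj(c,X+[.023,0,0])-p)
    x,y=p.astype(int);s=70;o=np.array([max(x-s,0),max(y-s,0)]);h=hsv[o[1]:y+s,o[0]:x+s].astype(int);rgb=c["px"][o[1]:y+s,o[0]:x+s].astype(int)
    m=((rgb[...,0]>150)&(rgb[...,0]-rgb[...,2]>8)).astype(np.uint8)   # cream
    k,l,st,ce=cv2.connectedComponentsWithStats(m)
    cream=np.argwhere(m)[:,::-1]+o; d=np.hypot(*(cream-p).T)
    rib=cream[d<r*.85]; sh=cream[(d>=r*.85)&(d<r*2)]
    w=at_z(c,rib.mean(0),.142)-X if len(rib) else None
    q=np.array([at_z(c,v,.115)[:2] for v in sh]).astype(np.float32);rect=cv2.minAreaRect(q*1000)
    print(n,"p",p.round(),"r",r.round(1),"rib",len(rib),None if w is None else (w.round(4),np.degrees(np.arctan2(w[1],w[0])).round(1)),"shoulder rect",np.round(rect[0],1),np.round(rect[1],1),round(((rect[2]+45)%90)-45,1))
E
python3 chk.py
```

```text
44.1 [0.4412 0.1193 0.3487] yaw -0.0 tilt 0.18 j [ 0.15 -0.27  1.66 -0.    1.76  1.72]
F [-0.1  0.2  0.9] T [-0.038 -0.012 -0.009] gap 0.0856 grip 0.0
A p [199. 103.] r 20.8 rib 62 (array([ 0.0109, -0.0024,  0.    ]), np.float64(-12.6)) shoulder rect [528.6 208.9] [50.  50.2] -17.0
B p [282. 106.] r 21.3 rib 75 (array([ 0.0107, -0.0024,  0.    ]), np.float64(-12.4)) shoulder rect [522.  119.7] [50.1 50.1] -16.4
C p [365. 114.] r 20.9 rib 69 (array([ 0.0107, -0.0024,  0.    ]), np.float64(-12.7)) shoulder rect [515.7  30.4] [49.8 50.1] -16.4
```

All three canisters are centred and upright, and their ribs agree within half a degree. Next is the hood. I check its angle by projecting the lip into the fixed views.

```bash
python3 - <<'E'
from h import *
e=np.array([.9978,-.0663,0]);f=np.array([.0663,.9978,0]);H=np.array([.5874,.1147,.087])
def P(th,d,n,y=0): return H+e*(-d*np.cos(th)+n*np.sin(th))+f*y+np.array([0,0,d*np.sin(th)+n*np.cos(th)])
t=cam("top");s=cam("scene")
for th in (1.65,1.75,1.85,1.95):
    print(th,P(th,.15,.014).round(3),"lip corners top*1.4",[(proj(t,P(th,.162,.014,y))*1.4).round().tolist() for y in (.06,-.06)],"scene*1.4",[(proj(s,P(th,.162,.014,y))*1.4).round().tolist() for y in (.06,-.06)],[(proj(t,P(th,.13,.062,y))*1.4).round().tolist() for y in (.155,-.155)])
for n in ("top","scene"): print(n,[(np.array(d["location"])*1.4,round(d["confidence"],2)) for d in look_for(n,"hood_lip")])
E
```

```text
1.65 [0.613 0.113 0.235] lip corners top*1.4 [[289.0, 266.0], [367.0, 269.0]] scene*1.4 [[446.0, 301.0], [407.0, 240.0]] [[235.0, 241.0], [427.0, 249.0]]
1.75 [0.628 0.112 0.232] lip corners top*1.4 [[290.0, 256.0], [367.0, 260.0]] scene*1.4 [[436.0, 306.0], [398.0, 245.0]] [[237.0, 235.0], [427.0, 243.0]]
1.85 [0.642 0.111 0.227] lip corners top*1.4 [[291.0, 247.0], [368.0, 251.0]] scene*1.4 [[427.0, 313.0], [389.0, 251.0]] [[238.0, 230.0], [427.0, 237.0]]
1.95 [0.656 0.11  0.221] lip corners top*1.4 [[292.0, 239.0], [368.0, 242.0]] scene*1.4 [[418.0, 319.0], [380.0, 257.0]] [[240.0, 225.0], [427.0, 233.0]]
top [(array([324.38, 255.92]), 0.92), (array([359.94, 267.68]), 0.51)]
scene [(array([420.56, 310.94]), 0.56)]
```

Emit:
arm_command(commands="224 8 -5 0 0 0 0;224 8 -5 0 0 0 0;224 8 -5 0 0 0 0;224 8 -5 0 0 0 0;224 8 -5 0 0 0 0;224 8 -5 0 0 0 0;224 8 -5 0 0 0 0;224 8 20 0 0 0 0;224 8 55 0 0 0 0;224 8 90 0 0 0 0;224 8 110 0 0 0 0;224 8 117 0 0 0 0;224 8 117 0 0 0 0;224 8 117 0 0 0 0;224 8 117 0 0 0 0")

```text
time_s: 45.65
position: [0.6661, 0.1111, 0.2348]
orientation: [3.141, -0.002, 0.002]
contact_force: [0.1, -0.2, -0.3]
finger_gap: -0.0001
grasp_force: 0.0
```

```bash
python3 st.py; python3 - <<'E'
from h import *
H=np.array([.5874,.1147,.087]);e=np.array([.9978,-.0663,0])
s=get_state();M=rot(s["orientation"])
for th in np.arange(1.7,-.01,-.1):
    n=.014+.011*np.sin(th);d=.150
    X=H+e*(-d*np.cos(th)+n*np.sin(th))+[0,0,d*np.sin(th)+n*np.cos(th)];print(round(th,2),(M.T@(X-s["position"])*1000).round(0).tolist())
E
```

```text
45.65 [0.6661 0.1111 0.2348] yaw -0.1 tilt 0.09 j [ 0.09  0.33  1.25 -0.    1.56  1.66]
F [ 0.1 -0.2 -0.3] T [-0.002  0.047 -0.027] gap -0.0001 grip 0.0
1.7 [-35.0, -1.0, 2.0]
1.6 [-49.0, -2.0, -2.0]
1.5 [-64.0, -3.0, -4.0]
1.4 [-80.0, -4.0, -4.0]
1.3 [-95.0, -5.0, -3.0]
1.2 [-110.0, -6.0, -1.0]
1.1 [-125.0, -7.0, 3.0]
1.0 [-140.0, -7.0, 9.0]
0.9 [-154.0, -8.0, 16.0]
0.8 [-167.0, -9.0, 25.0]
0.7 [-180.0, -10.0, 35.0]
0.6 [-191.0, -11.0, 46.0]
0.5 [-201.0, -11.0, 59.0]
0.4 [-210.0, -12.0, 72.0]
0.3 [-217.0, -13.0, 87.0]
0.2 [-222.0, -13.0, 102.0]
0.1 [-226.0, -13.0, 117.0]
-0.0 [-229.0, -13.0, 133.0]
```

Emit:
arm_command(commands="-20 -1 0 0 0 0 0;-35 -1 0 0 0 0 0;-49 -2 -2 0 0 0 0;-64 -3 -4 0 0 0 0;-80 -4 -4 0 0 0 0;-95 -5 -3 0 0 0 0;-110 -6 -1 0 0 0 0;-110 -6 -1 0 0 0 0")

```text
time_s: 46.32
position: [0.5546, 0.1176, 0.2358]
orientation: [3.142, -0.001, 0.002]
contact_force: [-0.9, -0.3, 0.7]
finger_gap: 0.0003
grasp_force: 0.0
```

```bash
cat > lip.py <<'E'
from h import *
e=np.array([.9978,-.0663,0]);H=np.array([.5874,.1147,.087])
P=lambda th,d,n:H+e*(-d*np.cos(th)+n*np.sin(th))+np.array([0,0,d*np.sin(th)+n*np.cos(th)])
for n in ("top","scene"):
    c=cam(n);print(n,[(np.round(d["location"]).tolist(),round(d["confidence"],2)) for d in look_for(n,"hood_lip")],{th:proj(c,P(th,.15,.014)).round().tolist() for th in (0,.1,.3,.6,.9,1.2,1.5,1.75)})
E
python3 lip.py
```

```text
top [([277.0, 213.0], 0.75), ([196.0, 238.0], 0.41)] {0: [235.0, 275.0], 0.1: [235.0, 274.0], 0.3: [234.0, 270.0], 0.6: [233.0, 259.0], 0.9: [233.0, 243.0], 1.2: [233.0, 223.0], 1.5: [234.0, 203.0], 1.75: [235.0, 186.0]}
scene [([317.0, 212.0], 0.75)] {0: [364.0, 195.0], 0.1: [364.0, 192.0], 0.3: [363.0, 188.0], 0.6: [357.0, 182.0], 0.9: [347.0, 181.0], 1.2: [332.0, 184.0], 1.5: [314.0, 191.0], 1.75: [298.0, 199.0]}
```

Emit:
arm_command(commands="-15 -1 4 0 0 0 0;-30 -1 10 0 0 0 0;-44 -2 17 0 0 0 0;-57 -3 26 0 0 0 0;-70 -4 36 0 0 0 0;-81 -5 47 0 0 0 0;-91 -5 60 0 0 0 0;-100 -6 73 0 0 0 0;-107 -7 88 0 0 0 0;-107 -7 88 0 0 0 0")

```text
time_s: 47.35
position: [0.4459, 0.1241, 0.1427]
orientation: [3.14, -0.001, -0.011]
contact_force: [-0.9, -0.4, -0.8]
finger_gap: -0.0002
grasp_force: 0.0
```

```bash
python3 st.py; python3 lip.py
```

```text
47.35 [0.4459 0.1241 0.1427] yaw -0.1 tilt 0.4 j [ 0.16 -0.18  1.96 -0.    1.37  1.73]
F [-0.9 -0.4 -0.8] T [-0.002 -0.013 -0.026] gap -0.0002 grip 0.0
top [([257.0, 223.0], 0.74)] {0: [235.0, 275.0], 0.1: [235.0, 274.0], 0.3: [234.0, 270.0], 0.6: [233.0, 259.0], 0.9: [233.0, 243.0], 1.2: [233.0, 223.0], 1.5: [234.0, 203.0], 1.75: [235.0, 186.0]}
scene [([339.0, 208.0], 0.55)] {0: [364.0, 195.0], 0.1: [364.0, 192.0], 0.3: [363.0, 188.0], 0.6: [357.0, 182.0], 0.9: [347.0, 181.0], 1.2: [332.0, 184.0], 1.5: [314.0, 191.0], 1.75: [298.0, 199.0]}
```

Emit:
arm_command(commands="0 0 -40 0 0 0 0;0 0 -80 0 0 0 0;0 0 -120 0 0 0 0;0 0 -160 0 0 0 0;0 0 -200 0 0 0 0;0 40 -210 0 0 0 0;0 80 -210 0 0 0 0;0 120 -210 0 0 0 0;0 160 -210 0 0 0 0;0 200 -210 0 0 0 0;0 240 -210 0 0 0 0;0 280 -210 0 0 0 0;0 320 -210 0 0 0 0;0 320 -210 0 0 0 0;0 320 -210 0 0 0 0")

```text
time_s: 48.8
position: [0.4479, -0.1981, 0.3562]
orientation: [3.141, -0.008, -0.003]
contact_force: [-0.5, -0.6, -0.0]
finger_gap: 0.0001
grasp_force: 0.0
```

```bash
python3 lip.py; python3 - <<'E'
from h import *
for n in ("top","scene"):
    c=cam(n);cv2.imwrite(f"pics/h_{n}.png",c["px"][:,:,::-1])
    a=cv2.cvtColor(cv2.imread(f"pics/{n}0.png"),cv2.COLOR_BGR2GRAY);a=cv2.resize(a,(560,420),interpolation=cv2.INTER_AREA).astype(int)
    b=cv2.cvtColor(c["px"],cv2.COLOR_RGB2GRAY).astype(int)
    m=(abs(a-b)>25).astype(np.uint8);k,l,st,ce=cv2.connectedComponentsWithStats(m)
    print(n,[(s.tolist()) for s in st[1:] if s[4]>60])
E
python3 st.py
```

```text
top [([231.0, 236.0], 0.69)] {0: [235.0, 275.0], 0.1: [235.0, 274.0], 0.3: [234.0, 270.0], 0.6: [233.0, 259.0], 0.9: [233.0, 243.0], 1.2: [233.0, 223.0], 1.5: [234.0, 203.0], 1.75: [235.0, 186.0]}
scene [([338.0, 208.0], 0.74)] {0: [364.0, 195.0], 0.1: [364.0, 192.0], 0.3: [363.0, 188.0], 0.6: [357.0, 182.0], 0.9: [347.0, 181.0], 1.2: [332.0, 184.0], 1.5: [314.0, 191.0], 1.75: [298.0, 199.0]}
top [[165, 167, 140, 45, 2219], [296, 171, 10, 24, 125], [336, 171, 224, 249, 31572], [181, 203, 116, 8, 249], [165, 207, 11, 44, 257], [174, 212, 125, 59, 5848], [164, 253, 9, 11, 74], [238, 393, 94, 27, 1876]]
scene [[277, 0, 40, 41, 951], [465, 0, 37, 23, 215], [512, 0, 35, 26, 209], [415, 14, 44, 80, 1944], [525, 22, 35, 46, 856], [483, 27, 26, 22, 225], [492, 35, 16, 18, 101], [251, 69, 24, 40, 697], [484, 73, 63, 41, 1707], [214, 90, 25, 40, 674], [274, 112, 22, 39, 677], [281, 138, 116, 134, 6844], [250, 167, 18, 27, 67], [282, 177, 62, 115, 1443]]
49.1 [ 0.4484 -0.1945  0.356 ] yaw 0.1 tilt 0.12 j [-0.51 -0.19  1.58 -0.    1.75  1.06]
F [-0.4  0.5 -1. ] T [ 0.032 -0.035  0.014] gap -0.0001 grip 0.0
```

The hood stopped at about 1.0 rad: the fingertip slid off the lip's end. I go back in deeper, behind the lip and nearer the front wall.

Emit:
arm_command(commands="97 -312 0 0 0 0 0;97 -312 0 0 0 0 0;97 -312 0 0 0 0 0;97 -312 0 0 0 0 0;97 -312 0 0 0 0 0;97 -312 0 0 0 0 0;97 -312 0 0 0 0 0;97 -312 0 0 0 0 0;97 -312 0 0 0 0 0;97 -312 0 0 0 0 0;97 -312 40 0 0 0 0;97 -312 80 0 0 0 0;97 -312 100 0 0 0 0;97 -312 115 0 0 0 0;97 -312 125 0 0 0 0;97 -312 125 0 0 0 0;97 -312 125 0 0 0 0")

```text
time_s: 50.52
position: [0.5449, 0.1158, 0.2306]
orientation: [3.141, -0.002, -0.004]
contact_force: [0.8, 0.4, -0.0]
finger_gap: -0.0002
grasp_force: 0.0
```

```bash
cat > path.py <<'E'
from h import *
H=np.array([.5874,.1147,.087]);e=np.array([.9978,-.0663,0])
s=get_state();M=rot(s["orientation"])
for th in [1.0,.9,.8,.7,.6,.5,.4,.3,.2,.1,0]:
    n=.014+.011*np.sin(th)-.003;d=np.interp(th,[0,.3,.6],[.145,.141,.138])
    X=H+e*(-d*np.cos(th)+n*np.sin(th))+[0,0,d*np.sin(th)+n*np.cos(th)];print(round(th,2),X.round(3),(M.T@(X-s["position"])*1000).round(0).tolist())
E
python3 st.py; python3 path.py
```

```text
50.5167 [0.5449 0.1158 0.2306] yaw -0.1 tilt 0.14 j [ 0.12  0.02  1.61 -0.    1.52  1.69]
F [ 0.8  0.4 -0. ] T [ 0.039 -0.008  0.013] gap -0.0002 grip 0.0
1.0 [0.53  0.119 0.214] [-15.0, -3.0, 17.0]
0.9 [0.517 0.119 0.207] [-28.0, -4.0, 23.0]
0.8 [0.505 0.12  0.199] [-40.0, -4.0, 32.0]
0.7 [0.494 0.121 0.19 ] [-51.0, -5.0, 41.0]
0.6 [0.483 0.122 0.179] [-61.0, -6.0, 52.0]
0.5 [0.473 0.122 0.168] [-71.0, -6.0, 63.0]
0.4 [0.465 0.123 0.156] [-80.0, -7.0, 75.0]
0.3 [0.457 0.123 0.142] [-87.0, -8.0, 89.0]
0.2 [0.451 0.124 0.128] [-94.0, -8.0, 103.0]
0.1 [0.446 0.124 0.113] [-99.0, -8.0, 117.0]
0 [0.443 0.124 0.098] [-102.0, -9.0, 133.0]
```

Emit:
arm_command(commands="-8 -2 8 0 0 0 0;-15 -3 17 0 0 0 0;-22 -3 20 0 0 0 0;-28 -4 23 0 0 0 0;-34 -4 27 0 0 0 0;-40 -4 32 0 0 0 0")

```text
time_s: 51.02
position: [0.5051, 0.1203, 0.1991]
orientation: [3.141, -0.002, -0.001]
contact_force: [0.5, 0.1, 0.2]
finger_gap: -0.0005
grasp_force: 0.0
```

```bash
python3 st.py; python3 lip.py
```

```text
51.0167 [0.5051 0.1203 0.1991] yaw -0.1 tilt 0.03 j [ 0.14 -0.07  1.75 -0.    1.46  1.71]
F [0.5 0.1 0.2] T [0.026 0.015 0.008] gap -0.0005 grip 0.0
top [([270.0, 245.0], 0.95)] {0: [235.0, 275.0], 0.1: [235.0, 274.0], 0.3: [234.0, 270.0], 0.6: [233.0, 259.0], 0.9: [233.0, 243.0], 1.2: [233.0, 223.0], 1.5: [234.0, 203.0], 1.75: [235.0, 186.0]}
scene [([337.0, 210.0], 0.83), ([404.0, 315.0], 0.4), ([335.0, 210.0], 0.25)] {0: [364.0, 195.0], 0.1: [364.0, 192.0], 0.3: [363.0, 188.0], 0.6: [357.0, 182.0], 0.9: [347.0, 181.0], 1.2: [332.0, 184.0], 1.5: [314.0, 191.0], 1.75: [298.0, 199.0]}
```

```bash
cat > fit.py <<'E'
from h import *
import sys
def fit(imgs,ths,dxs,dzs,dl=(0,)):
    e=np.array([.9978,-.0663,0]);f=np.array([.0663,.9978,0])
    G=[]
    for c,px in imgs:
        g=cv2.GaussianBlur(cv2.cvtColor(px,cv2.COLOR_RGB2GRAY),(0,0),1).astype(float)
        G.append((c,cv2.Sobel(g,6,1,0),cv2.Sobel(g,6,0,1)))
    L=[]
    for k in (1,-1):
        L+=[((.13,0,.15*k),(.13,.062,.15*k)),((.13,.062,.15*k),(0,.062,.15*k)),((.13,0,.15*k),(0,0,.15*k)),((.162,.014,.06*k),(.13,.014,.06*k))]
    L+=[((.13,.062,.15),(.13,.062,-.15)),((.13,0,.15),(.13,0,-.15)),((.162,.014,.06),(.162,.014,-.06)),((.162,.006,.06),(.162,.006,-.06))]
    R=[]
    for th in ths:
     for dx in dxs:
      for dz in dzs:
        H=np.array([.5874+dx,.1147,.087+dz]);sc=0
        P=lambda q:H+e*(-q[0]*np.cos(th)+q[1]*np.sin(th))+f*q[2]+np.array([0,0,q[0]*np.sin(th)+q[1]*np.cos(th)])
        for c,gx,gy in G:
            for a,b in L:
                A,B=proj(c,P(a)),proj(c,P(b));n=np.array([-(B-A)[1],(B-A)[0]])/max(np.linalg.norm(B-A),1)
                N=max(int(np.linalg.norm(B-A)),2);t=np.linspace(.03,.97,N)[:,None];q=np.round(A+t*(B-A)).astype(int)
                q=q[(q[:,0]>0)&(q[:,1]>0)&(q[:,0]<559)&(q[:,1]<419)]
                v=np.minimum(abs(gx[q[:,1],q[:,0]]*n[0]+gy[q[:,1],q[:,0]]*n[1]),80);sc+=v.sum()/10
        R.append((sc,th,dx,dz))
    R.sort(reverse=True);return R[:6]
if __name__=="__main__":
    C={n:cam(n) for n in ("top","scene")}
    T=np.arange(0,1.95,.02)
    for lab,pre,ext in (("start","","0"),("after","h_","")):
        I=[]
        for n in C:
            p=cv2.imread(f"pics/{pre}{n}{ext}.png");p=cv2.cvtColor(cv2.resize(p,(560,420),interpolation=cv2.INTER_AREA),cv2.COLOR_BGR2RGB);I.append((C[n],p))
        print(lab,np.round(fit(I,T,[-.006,-.003,0,.003,.006],[-.004,0,.004]),3).tolist())
        print(lab,[np.round(fit([i],T,[0],[0])[:2],2).tolist() for i in I])
    print("now",[np.round(fit([(C[n],C[n]["px"])],T,[0],[0])[:3],2).tolist() for n in C],np.round(fit([(C[n],C[n]["px"]) for n in C],T,[0],[0])[:3],2).tolist())
E
python3 fit.py
```

```text
start [[5483.941, 1.74, 0.003, 0.004], [5478.442, 1.72, 0.006, 0.004], [5477.488, 1.7, 0.006, 0.0], [5423.294, 1.7, 0.006, -0.004], [5377.283, 1.78, -0.003, 0.004], [5364.293, 1.78, -0.006, -0.004]]
start [[[2795.45, 0.52, 0.0, 0.0], [2675.75, 0.5, 0.0, 0.0]], [[2966.77, 1.74, 0.0, 0.0], [2897.04, 1.76, 0.0, 0.0]]]
after [[5428.338, 0.24, 0.0, -0.004], [5314.835, 0.28, -0.003, -0.004], [5296.037, 0.26, 0.0, -0.004], [5290.556, 0.24, 0.0, 0.0], [5284.224, 0.26, 0.0, 0.0], [5284.146, 0.24, 0.0, 0.004]]
after [[[2620.33, 0.24, 0.0, 0.0], [2540.43, 0.26, 0.0, 0.0]], [[2813.48, 0.28, 0.0, 0.0], [2749.47, 0.3, 0.0, 0.0]]]
now [[[2273.51, 0.24, 0.0, 0.0], [2243.91, 0.22, 0.0, 0.0], [2138.94, 0.2, 0.0, 0.0]], [[2712.25, 0.18, 0.0, 0.0], [2707.3, 0.16, 0.0, 0.0], [2670.69, 0.14, 0.0, 0.0]]] [[4809.44, 0.22, 0.0, 0.0], [4795.42, 0.2, 0.0, 0.0], [4793.98, 0.24, 0.0, 0.0]]
```

The model fit in both views puts the hood at about 0.25 rad, so it had followed the finger after all and the network's lip reports were off. I press down on the lip.

Emit:
arm_command(commands="-30 -2 -5 0 0 0 0;-64 -4 -5 0 0 0 0;-66 -4 10 0 0 0 0;-66 -4 35 0 0 0 0;-66 -4 50 0 0 0 0;-66 -4 60 0 0 0 0;-67 -4 66 0 0 0 0;-67 -4 72 0 0 0 0")

```text
time_s: 51.98
position: [0.4379, 0.1243, 0.1263]
orientation: [3.141, -0.002, -0.004]
contact_force: [-0.3, 0.9, 1.6]
finger_gap: 0.0004
grasp_force: 0.5
```

Emit:
arm_command(commands="0 0 5 0 0 0 0;0 0 10 0 0 0 0")

```text
time_s: 52.15
position: [0.4383, 0.1243, 0.1167]
orientation: [3.141, -0.002, -0.002]
contact_force: [-4.4, 0.7, 8.3]
finger_gap: 0.0
grasp_force: 4.4
```

Emit:
arm_command(commands="0 0 4 0 0 0 0;0 0 7 0 0 0 0")

```text
time_s: 52.32
position: [0.438, 0.1245, 0.1102]
orientation: [3.141, -0.002, -0.003]
contact_force: [-3.6, 0.8, 5.6]
finger_gap: 0.0004
grasp_force: 2.7
```

Pushing the lip down. On to the seat.

Emit:
arm_command(commands="0 0 4 0 0 0 0;0 0 8 0 0 0 0;0 0 8 0 0 0 0")

```text
time_s: 52.57
position: [0.4381, 0.1243, 0.1012]
orientation: [3.141, -0.002, -0.003]
contact_force: [-1.4, 0.5, 0.5]
finger_gap: 0.0001
grasp_force: 0.0
```

Emit:
arm_command(commands="0 0 3 0 0 0 0;0 0 3 0 0 0 0")

```text
time_s: 52.73
position: [0.4383, 0.1244, 0.1008]
orientation: [3.141, -0.001, -0.003]
contact_force: [-11.2, -2.7, 22.5]
finger_gap: 0.0001
grasp_force: 11.5
```

The lip met a hard stop at 0.101 after the snap, so the hood is seated. Next I turn the stop.

Emit:
arm_command(commands="0 0 -30 0 0 0 0;0 0 -70 0 0 0 0;0 0 -110 0 0 0 0;0 0 -150 0 0 0 0;0 0 -150 0 0 -7 1;105 -284 -150 0 0 -90 1;105 -284 -150 0 0 -90 1;105 -284 -150 0 0 -90 1;105 -284 -150 0 0 -90 1;105 -284 -150 0 0 -90 1;105 -284 -150 0 0 -90 1;105 -284 -150 0 0 -90 1;105 -284 -150 0 0 -90 1;105 -284 -150 0 0 -90 1;105 -284 -150 0 0 -90 1;105 -284 -150 0 0 -90 1;105 -284 -150 0 0 -90 1;105 -284 -150 0 0 -90 1;105 -284 -150 0 0 -90 1;105 -284 -150 0 0 -90 1")

```text
time_s: 54.4
position: [0.5433, 0.4082, 0.2476]
orientation: [-2.225, -2.216, 0.004]
contact_force: [0.1, 0.9, 0.1]
finger_gap: 0.0854
grasp_force: 0.0
```

```bash
python3 st.py .543 .4085 .07; python3 - <<'E'
from h import *
from red import redc
c=cam("wrist");t=cam("top");s=cam("scene")
for k in (t,s): print(redc(k)[0])
print(at_z(c,redc(c)[0],.086))
from fit import fit
print(np.round(fit([(k,k["px"]) for k in (t,s)],np.arange(0,.5,.02),[0],[0])[:3],2))
E
```

```text
54.4 [0.5433 0.4082 0.2476] yaw 89.8 tilt 0.17 j [0.57 0.34 1.21 0.   1.59 0.57]
shift [  0.5   0.2 177.6] turn z 
F [0.1 0.9 0.1] T [-0.054  0.031 -0.015] gap 0.0854 grip 0.0
[121.40178571 236.04017857]
[403.34951456 316.95145631]
[0.54425979 0.40966032 0.086     ]
[[3.74714e+03 6.00000e-02 0.00000e+00 0.00000e+00]
 [3.71219e+03 4.00000e-02 0.00000e+00 0.00000e+00]
 [3.67083e+03 8.00000e-02 0.00000e+00 0.00000e+00]]
```

Emit:
arm_command(commands="0 0 40 0 0 0 1;0 0 80 0 0 0 1;0 0 120 0 0 0 1;0 0 150 0 0 0 1;0 0 168 0 0 0 1;0 0 176 0 0 0 1;0 0 176 0 0 0 1;0 0 176 0 0 0 0;0 0 176 0 0 0 0;0 0 176 0 0 0 0;0 0 176 0 0 0 0;0 0 176 0 0 0 0;0 0 176 0 0 0 0;0 0 176 0 0 0 0;0 0 176 0 0 0 0", squeeze=40)

```text
time_s: 55.8
position: [0.544, 0.4089, 0.073]
orientation: [-2.222, -2.22, -0.001]
contact_force: [4.4, 2.5, 2.3]
finger_gap: 0.0444
grasp_force: 40.8
```

```bash
python3 st.py
```

```text
55.8 [0.544  0.4089 0.073 ] yaw 89.9 tilt 0.07 j [0.57 0.46 1.39 0.   1.29 0.57]
F [4.4 2.5 2.3] T [ 0.54  -0.891 -0.053] gap 0.0444 grip 40.8
```

Emit:
arm_command(commands="0 0 0 0 0 7 0;0 0 0 0 0 14 0;0 0 0 0 0 21 0;0 0 0 0 0 28 0;0 0 0 0 0 35 0;0 0 0 0 0 42 0;0 0 0 0 0 49 0;0 0 0 0 0 56 0;0 0 0 0 0 63 0;0 0 0 0 0 63 0;0 0 0 0 0 63 0")

```text
time_s: 56.72
position: [0.5446, 0.4085, 0.0731]
orientation: [-3.055, -0.73, -0.002]
contact_force: [6.8, 2.3, 2.8]
finger_gap: 0.044
grasp_force: 40.8
```

```bash
python3 st.py
```

```text
56.7167 [0.5446 0.4085 0.0731] yaw 26.9 tilt 0.07 j [0.57 0.46 1.39 0.   1.29 1.67]
F [6.8 2.3 2.8] T [ 0.308 -1.064  0.041] gap 0.044 grip 40.8
```

Emit:
arm_command(commands="0 0 0 0 0 0 1;0 0 0 0 0 0 1;0 0 0 0 0 0 1;0 0 0 0 0 0 1;0 0 0 0 0 0 1;0 0 -40 0 0 0 1;0 0 -80 0 0 0 1;0 0 -120 0 0 0 1;0 0 -160 0 0 0 1;0 0 -200 0 0 0 1;0 0 -240 0 0 0 1;-150 150 -240 0 0 0 1;-150 150 -240 0 0 0 1;-150 150 -240 0 0 0 1;-150 150 -240 0 0 0 1;-150 150 -240 0 0 0 1;-150 150 -240 0 0 0 1;-150 150 -240 0 0 0 1")

```text
time_s: 58.22
position: [0.4772, 0.2047, 0.3125]
orientation: [3.056, 0.727, -0.003]
contact_force: [-0.2, 0.3, 0.8]
finger_gap: 0.0853
grasp_force: 0.0
```

```bash
python3 st.py; python3 - <<'E'
from h import *
from red import redc
from fit import fit
t=cam("top");s=cam("scene")
a,b=redc(t)[0],redc(s)[0];print(a,b,tri((t,a),(s,b))[0])
print(np.round(fit([(k,k["px"]) for k in (t,s)],np.arange(0,.5,.02),[0],[0])[:3],2).tolist(),[np.round(fit([(k,k["px"])],np.arange(0,.5,.02),[0],[0])[:2],2).tolist() for k in (t,s)])
E
```

```text
58.2167 [0.4772 0.2047 0.3125] yaw 26.8 tilt 0.13 j [ 0.31 -0.11  1.58  0.    1.67  1.41]
F [-0.2  0.3  0.8] T [ 0.041 -0.04  -0.063] gap 0.0853 grip 0.0Traceback (most recent call last):
  File "<stdin>", line 5, in <module>
  File "red.py", line 5, in redc
    n,l,st,ce=cv2.connectedComponentsWithStats(m.astype(np.uint8));i=1+np.argmax(st[1:,4]);return ce[i],st[i]
                                                                       ~~~~~~~~~^^^^^^^^^^
    return _wrapfunc(a, 'argmax', axis=axis, out=out, **kwds)
    return bound(*args, **kwds)
ValueError: attempt to get argmax of an empty sequence
```

Emit:
arm_command(commands="-234 352 -40 0 0 0 1;-234 352 -40 0 0 0 1;-234 352 -40 0 0 0 1;-234 352 -40 0 0 0 1;-234 352 -40 0 0 0 1;-234 352 -40 0 0 0 1;-234 352 -40 0 0 0 1;-234 352 -40 0 0 0 1;-234 352 -40 0 0 0 1;-234 352 -40 0 0 0 1;-234 352 -40 0 0 0 1;-234 352 -40 0 0 0 1;-234 352 -40 0 0 0 1;-234 352 -40 0 0 0 1")

```text
time_s: 59.48
position: [0.4296, -0.2118, 0.3523]
orientation: [-3.053, -0.734, 0.004]
contact_force: [0.1, 0.4, -0.0]
finger_gap: 0.0853
grasp_force: 0.0
```

```bash
python3 st.py; python3 - <<'E'
from h import *
from red import redc
from fit import fit
t=cam("top");s=cam("scene")
a,b=redc(t)[0],redc(s)[0];print(a,b,tri((t,a),(s,b))[0])
print(np.round(fit([(k,k["px"]) for k in (t,s)],np.arange(-.1,.5,.02),[-.003,0,.003],[-.003,0,.003])[:4],3).tolist(),[np.round(fit([(k,k["px"])],np.arange(-.1,.5,.02),[0],[0])[:2],2).tolist() for k in (t,s)])
E
```

```text
59.4833 [ 0.4296 -0.2118  0.3523] yaw 27.1 tilt 0.17 j [-0.56 -0.21  1.6  -0.    1.75  0.53]
F [ 0.1  0.4 -0. ] T [-0.009 -0.007 -0.021] gap 0.0853 grip 0.0
[120.30769231 235.7239819 ] [404.27936508 316.04444444] [0.5427514  0.40905634 0.08928909]
[[4280.7, -0.06, -0.003, -0.003], [4273.836, -0.08, -0.003, -0.003], [4176.243, -0.1, -0.003, -0.003], [4146.342, -0.04, -0.003, -0.003]] [[[1562.44, 0.24, 0.0, 0.0], [1525.77, -0.1, 0.0, 0.0]], [[2435.17, 0.06, 0.0, 0.0], [2403.99, 0.04, 0.0, 0.0]]]
```

```bash
python3 -c "
from cell import *
print(finish_job())"
```

```text
the job is handed in; nothing more can be done
None
```

The job is handed in, and nothing reported back whether it passed: all three canisters stood upright and centred with caps home before the hood went down (not looked at again since), the hood was pressed home to its hard stop (camera fits of its angle were noisy), and the stop is back at its out position in both fixed views.

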